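Free the wedged lunchbox lid and pack the cookie stamps in their round tin

ROBOT

A 6-joint arm with a two-finger parallel gripper is mounted at the origin on the work surface. World frame = base frame: x ahead of the robot, y to its left, z up, the work surface at z = 0. Lengths are in m, angles in rad, forces in N, time in s.
With the tool pointing down it reaches from about 0.225 to 0.875 m from the base axis. Payload 3.4 kg.
Tool frame: the origin (TCP) lies between the finger pads; the fingertips stand 8 mm ahead of it and the grasp point (between the pads) lies 11 mm behind it; z points along the fingers, y is the line along which they close (so a half turn about z gives the same grasp; the last joint's range is limited). The gripper opens to 85 mm and grips with 20 to 120 N. Pads are 22 mm wide; open, the fingers measure 114 mm over their backs; the gripper's body (76 mm by 85 mm) begins 54 mm behind the grasp point. The pads swing forward as they close: fully open they stand 13 mm farther back than shut.
Start: joints at [-1.417, 0.276, 1.505, -0, 1.361, -0.121], TCP at [0.156, -0.553, 0.239] pointing down, gripper open.
Joint ranges: [-2.89, 2.89], [-0.75, 2.08], [0.22, 2.7], [-1.18, 4.32], [0.11, 2.71], [-2.7, 2.7]. Speed limits (rad/s): [2.57, 2.57, 3.14, 3.14, 3.14, 3.14].

INTERFACE

Orientations are given as a unit quaternion [w, x, y, z].
In Python, from rig import manip, optics, finder gives the robot as it stands.
- The arm moves only by the tool servo_tool, never from a script. Its argument "increments" is a list of rows, each a list of 7 numbers: the shift along the tool's x, y, z in cm, then the turn, a rotation vector about the tool's x, y, z in degrees, then the closure, from -1 (fully open) to 1 (shut). In form: [[x, y, z, rx, ry, rz, gripper], ...]. A call has exactly 5 rows; each row shifts and turns the commanded pose from where the row before left it, along the tool's axes as they then stand; what a row does not reach is not made up. A row lasts 1/10 s, in which the tool goes at most 50 mm and 8.59 degrees, less where a joint would pass 70% of its speed; a pose out of reach is approached as far as the arm can. A call is refused whole if a number of a shift passes 5 or a number of a turn 8.59, either way. A call with a gripper value outside its range is refused whole. The fingers move at their own pace and stop on an object; "squeeze" is the grip in N (left out, the last holds). Time passes only in rows, so rows that do not move let the fingers close, or fill a call up. It gives the time, the measured TCP pose, the force, the opening and the grip force at its end, in the units of the state.
- manip.get_state(): the state, without advancing time (a new reading comes with each control period).
- optics.get_image(name): name is "scene" or "top" or "wrist"; returns the picture (400x640x3 uint8, red, green, blue); there is no depth.
- optics.get_calibration(name): a dict with "fov_y" (degrees; the focal length in pixels is half the picture's height over the tangent of half this angle, whatever the lens; pixels are square), "cx", "cy" (the principal point, pixels), "world_to_cam" (4x4, takes a point from world to camera coordinates). Camera axes: x right, y down, z forward; pixel columns grow to the right and rows downward; lengths in m; the calibration is good to about 2 mm. The wrist camera is an equidistant fisheye: a pixel r from the principal point sees the ray r / f radians off the axis. A picture is of the moment at which its call begins: read the wrist's pose just before it. get_calibration takes no time and is no camera call; for the wrist camera it gives the pose at the moment of the call.
- manip.sign_off(): hands the job in; it is judged then, once.
Trained networks look in the newest picture that a camera, given by its name, has taken for a name from the list of things; names that differ only in an ending like _2 or _b are one class to them, and where a whole thing is asked for, a point or a joint stands for the part that bears it (a point fixed in the world has none). Each returns a list of dicts, best first, with "p" (0 to 1); they miss things now and then, are a little off and sometimes report something else, mostly with a low value. They report only what shows in the picture. A call takes as long as a camera call. They do not tell look-alikes from the thing itself.
- finder.silhouettes(label, camera): "region" (400x640 bool, what is visible of it) and "box" ([centre column, centre row, width, height] in pixels, round what is visible of it).
- finder.tip_of(label, camera): "at" ([column, row] in pixels: a listed point, or the origin of a listed thing).
The state is a dict: "clock": time; "qpos": joint angles; "qd": joint speeds; "effort": joint torques, N m; "position": TCP position; "ee_rot": TCP orientation; "contact_force": force on the tool from outside, world axes, zero at the start; "moment": the same for the moment, N m; "width": finger opening in m; "gripper_force": force on a finger pad.
Only numpy, scipy, OpenCV 4.12 (cv2) and the standard library are available. Lean on these libraries where they do the work, as an engineer would, in place of code of your own. Each camera call takes 0.05 s, during which the arm holds its last target. There are 200 camera calls.

TASK

The lunchbox lid has been dropped slantwise into the round tin: turn it level right there at the tin's mouth, so that its corners come free, then lift it away and set it fully home on the lunchbox. Then pack all the cookie stamps in the tin in one close layer, knobs up and each flat on the tin's floor, with one in the very middle and the others in a ring round it. Do not knock over or push away the ramekin and the spice jar that stand among them.

Things in the scene. Friction and masses are not known exactly. Their poses are not given: they have to be found in the camera images.
- tin: open round aluminium storage tin fixed to the bench: outside diameter 195 mm, inside diameter 189 mm, height 45 mm, floor 3 mm thick, wall 3 mm. Origin: centre of its underside, on the bench; z up. It does not move.
- lunchbox: open pink polypropylene lunchbox fixed to the bench: outside 172 mm (its x) by 112 mm (its y) by 55 mm high, walls 4 mm. Origin: centre of its underside; z up. It does not move.
- lid_grip (a point): the loose pink lunchbox lid (about 160 g): middle of the upright rib on its top, 28 mm above the plate's underside. x along the long side and the rib, y across the rib, z out of its top. Plate 172 x 112 x 5 mm; rib 80 long, 14 wide, rising 36 mm above the plate; plug below the plate 144 x 92 x 6 mm, goes inside the lunchbox's walls. The same when turned half round.
- lid_under (a point): same lid, same axes: centre of the plate's underside, 28 mm below lid_grip; home, it is 55 mm above the lunchbox's origin. At the start the lid is wedged slantwise in the tin: its -x end down on the floor, the corners of its +x end up on the rim, sloping about 0.25 rad; over the corners it is too long to lie flat inside.
- ramekin: bystander: small white ceramic bowl, 66 mm wide at the rim, 38 mm high, origin at the centre of its underside
- spice: bystander: squat glass spice jar, 48 mm wide, 55 mm high, origin at the centre of its underside
- stamp1_knob (a point): light-wood cookie stamp standing on the bench, about 70 g: round base 58 mm in diameter, 12 mm thick, lower edge bevelled 4 mm; upright round knob 20 mm in diameter, 12 to 58 mm above the underside. All seven alike; five to seven are present (others None). The point: on the axis, mid-knob, 36 mm above the underside; z along the axis, up.
- stamp2_knob (a point): another cookie stamp exactly like stamp1, same point and axes (None when absent)
- stamp3_knob (a point): another cookie stamp exactly like stamp1, same point and axes (None when absent)
- stamp4_knob (a point): another cookie stamp exactly like stamp1, same point and axes (None when absent)
- stamp5_knob (a point): another cookie stamp exactly like stamp1, same point and axes (None when absent)
- stamp6_knob (a point): another cookie stamp exactly like stamp1, same point and axes (None when absent)
- stamp7_knob (a point): another cookie stamp exactly like stamp1, same point and axes (None when absent)
Not all that is in view belongs to the job. What is shaped like the part that bears stamp4_knob but blue or turquoise is not meant.

How it is judged:
On the way, in this order (a step that is already met when the one before it is completed fails the run):
1. the lid is turned level while still at the tin's mouth (angle between lid_under's own z axis and vertical below 0.12 rad and horizontal distance between lid_under and tin below 0.05 m and z of lid_under in the frame of tin below 0.1 m), for 0.2 s.
2. the lid sits home on the lunchbox (horizontal distance between lid_under and lunchbox below 0.009 m and z of lid_under in the frame of lunchbox below 0.059 m and angle between lid_under's own z axis and vertical below 0.06 rad and angle between the x axis of lid_under and the x axis of lunchbox, either way round below 0.12 rad), for 0.2 s.
At the end, for the whole second after the job is handed in: Lid home on the lunchbox (within 9 mm, 0.12 rad of its sides, level to 0.06 rad, under 4 mm high); every stamp upright (0.1 rad) in the tin, within 5 mm of its floor, one of them within 13 mm of the tin's axis; all at rest (all of step 2 and linear speed of lid below 0.02 m/s and horizontal distance between each of stamp1_knob, stamp2_knob, stamp3_knob, stamp4_knob, stamp5_knob, stamp6_knob, stamp7_knob and tin below 0.069 m and z of each of stamp1_knob, stamp2_knob, stamp3_knob, stamp4_knob, stamp5_knob, stamp6_knob, stamp7_knob in the frame of tin below 0.044 m and angle between each of stamp1_knob, stamp2_knob, stamp3_knob, stamp4_knob, stamp5_knob, stamp6_knob, stamp7_knob's own z axis and vertical below 0.1 rad and horizontal distance between any of stamp1_knob, stamp2_knob, stamp3_knob, stamp4_knob, stamp5_knob, stamp6_knob, stamp7_knob and tin below 0.013 m and linear speed of each of stamp1, stamp2, stamp3, stamp4, stamp5, stamp6, stamp7 below 0.03 m/s); the robot touches nothing.
It fails at once if the ramekin is knocked over or pushed more than 60 mm (distance of ramekin from where it was at the start of the episode above 0.06 m or angle between ramekin's own z axis and vertical above 0.6 rad).
It fails at once if the spice is knocked over or pushed more than 60 mm (distance of spice from where it was at the start of the episode above 0.06 m or angle between spice's own z axis and vertical above 0.6 rad).
Of stamp1, stamp2, stamp3, stamp4, stamp5, stamp6, stamp7 only 5 to 7 are there at a start; the rules pass over those that are not, and their reading is None.
At some moment in a run one of stamp1, stamp2, stamp3, stamp4, stamp5, stamp6, stamp7 may be knocked a few centimetres aside while the robot is not near it.
It also fails if it takes over 210 s, if anything falls off the work surface, if the arm or the gripper's body presses on something with over 40 N, if the wrist force passes 120 N, or if a joint passes its speed limit or range.

## Working session

There is one attempt and no reset: what is moved stays moved. The work goes in short steps, Python scripts to look and compute and a tool call to move; the robot and the scene stay as the last step left them, time stands still between calls to the robot, and variables do not carry over. Pictures are saved under pics/ and viewed, at most 14 in all, crops included, and the job is handed in when it is done.

Besides the shell and the picture viewer there is one more tool, called after "Request:" in YAML: its name, and indented under it one key for each argument. servo_tool: Moves the arm, as the interface text tells. Its arguments: {"type":"object","properties":{"increments":{"type":"array","items":{"type":"array","items":{"type":"number"}}},"squeeze":{"type":"number"}},"required":["increments"]}

```bash
ls; mkdir -p pics; cat > h.py <<'E'
import numpy as np, cv2
from rig import manip, optics, finder
np.set_printoptions(precision=4,suppress=True)
def snap(n,f):
    im=optics.get_image(n); cv2.imwrite('pics/'+f,im[:,:,::-1]); return im
def ray(n,px,cal=None):
    c=cal or optics.get_calibration(n); f=200/np.tan(np.radians(c['fov_y'])/2)
    d=np.array([px[0]-c['cx'],px[1]-c['cy']])/f
    if n=='wrist':
        r=np.linalg.norm(d); v=np.r_[d/max(r,1e-9)*np.sin(r),np.cos(r)]
    else: v=np.r_[d,1]
    T=np.linalg.inv(np.array(c['world_to_cam'])); return T[:3,3],T[:3,:3]@v
def atz(n,px,z,cal=None):
    o,d=ray(n,px,cal); return o+d*(z-o[2])/d[2]
E
python3 - <<'E'
from h import *
s=manip.get_state(); print({k:s[k] for k in ('clock','position','ee_rot','width','contact_force')})
for n in('top','scene'):
    snap(n,n+'0.png'); c=optics.get_calibration(n); print(n,c['fov_y'],c['cx'],c['cy'],np.linalg.inv(np.array(c['world_to_cam']))[:3])
for l,z in(('tin',0),('lunchbox',0),('ramekin',0),('spice',0),('stamp1_knob',.036),('lid_grip',.06),('lid_under',.03)):
    for n in('top','scene'):
        if n=='scene' and l[:2]=='ra':pass
        for r in finder.tip_of(l,n): print(l,n,round(r['p'],2),np.array(r['at']),atz(n,r['at'],z))
E
```

```text
pics
{'clock': 0.0, 'position': array([ 0.1559, -0.5529,  0.2384]), 'ee_rot': array([-0.0009,  0.9906,  0.137 , -0.    ]), 'width': 0.08534477439520206, 'contact_force': array([-0.0665,  0.6607,  0.2344])}
top 53.50432418388563 315.71178821782394 198.39087531203074 [[ 0.0077 -0.9854  0.1703  0.4073]
 [-1.     -0.007   0.0049 -0.0053]
 [-0.0036 -0.1703 -0.9854  0.9571]]
scene 54.71720221829469 318.7355081770053 194.50203969487816 [[ 0.2568  0.7399 -0.6217  1.0287]
 [ 0.9664 -0.2038  0.1567 -0.1105]
 [-0.0108 -0.6411 -0.7674  0.6466]]
tin scene 0.74 [311.5 199.1] [0.5132 0.0031 0.    ]
lunchbox top 0.93 [439.2 237.8] [ 0.4787 -0.2981  0.    ]
lunchbox top 0.43 [315.9 251.4] [ 0.444  -0.0019  0.    ]
lunchbox top 0.35 [278.4 162.6] [0.6624 0.093  0.    ]
lunchbox scene 0.94 [169.3 215.2] [ 0.4763 -0.2952 -0.    ]
ramekin top 0.85 [272.6 249.9] [0.4468 0.1018 0.    ]
ramekin scene 0.95 [346.3 169.2] [0.4484 0.1023 0.    ]
ramekin scene 0.38 [372.7 236.1] [0.6381 0.0976 0.    ]
spice top 0.64 [317.5 252.1] [ 0.4424 -0.0058  0.    ]
spice scene 0.9 [302.1 175.2] [ 0.4395 -0.0003  0.    ]
stamp1_knob top 0.74 [280.5 160.5] [0.6581 0.0844 0.036 ]
stamp1_knob scene 0.74 [370.3 233.6] [0.6533 0.0836 0.036 ]
stamp1_knob scene 0.52 [167.5 217.4] [ 0.5117 -0.2885  0.036 ]
lid_grip top 0.58 [193.  207.8] [0.5385 0.2798 0.06  ]
lid_under top 0.55 [197.3 205.8] [0.5478 0.2794 0.03  ]
lid_under scene 0.7 [433.7 174.4] [0.5405 0.2698 0.03  ]
```

View pics/top0.png

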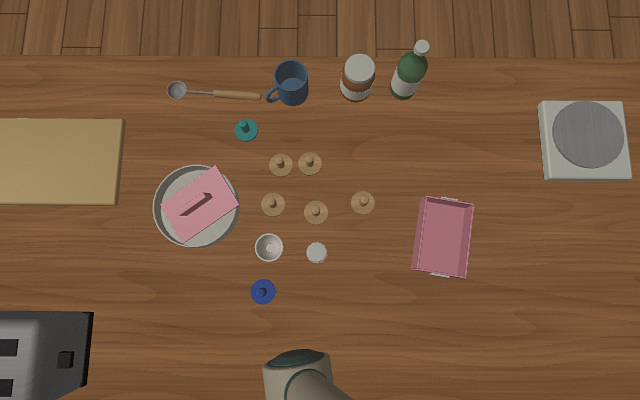

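View pics/scene0.png

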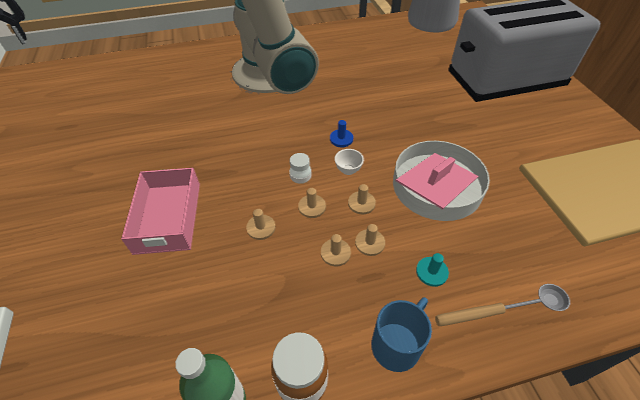

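```bash
cat > fit.py <<'E'
from h import *
from scipy.optimize import minimize
from scipy.spatial.transform import Rotation as R
SS=4
def proj(n,P,c):
    W=np.array(c['world_to_cam']); Q=P@W[:3,:3].T+W[:3,3]; f=200/np.tan(np.radians(c['fov_y'])/2)
    return Q[:,:2]/Q[:,2:]*f+[c['cx'],c['cy']]
def box(x,y,z0,z1): return np.array([[a*x/2,b*y/2,z] for a in(-1,1) for b in(-1,1) for z in(z0,z1)])
def cyl(r,z0,z1):
    t=np.linspace(0,2*np.pi,48); return np.vstack([np.c_[r*np.cos(t),r*np.sin(t),0*t+z] for z in(z0,z1)])
def render(parts,T,n,c):
    m=np.zeros((400,640),np.uint8)
    for p in parts:
        h=cv2.convexHull(np.float32(proj(n,T(p),c))); cv2.fillConvexPoly(m,np.int32(np.round(h*256)),255,cv2.LINE_AA,8)
    return m/255.
CAL={n:optics.get_calibration(n) for n in('top','scene')}
def fit(parts,tf,x0,masks,step):
    bl={n:cv2.GaussianBlur(np.float32(m),(0,0),1) for n,m in masks.items()}
    def cost(x):
        return sum(((cv2.GaussianBlur(render(parts,lambda p:tf(x,p),n,CAL[n]),(0,0),1)-b)**2).sum() for n,b in bl.items())
    x0=np.array(x0,float)
    S=np.vstack([x0]+[x0+np.eye(len(x0))[i]*step[i] for i in range(len(x0))])
    r=minimize(cost,x0,method='Nelder-Mead',options=dict(initial_simplex=S,maxiter=500,xatol=1e-4,fatol=.05))
    return r.x,r.fun
def xyT(z): return lambda x,p:p+[x[0],x[1],z]
STAMP=[cyl(.025,0,.004),cyl(.029,.004,.012),cyl(.01,.012,.058)]
LID=[box(.172,.112,0,.005),box(.08,.014,.005,.041)]
def lidT(x,p): return R.from_euler('ZYX',x[3:6]).apply(p)+x[:3]
def boxT(x,p): return R.from_euler('Z',x[2]).apply(p)+[x[0],x[1],0]
def pink(im,b):
    h=cv2.cvtColor(im,cv2.COLOR_RGB2HSV); m=(((h[...,0]>165)|(h[...,0]<4))&(h[...,1]>60)&(h[...,2]>60)).astype(np.uint8)
    o=np.zeros_like(m); o[b[1]:b[3],b[0]:b[2]]=m[b[1]:b[3],b[0]:b[2]]; return o
E
cat > a.py <<'E'
from fit import *
im={n:optics.get_image(n) for n in CAL}
lm={'top':pink(im['top'],(150,160,245,250)),'scene':pink(im['scene'],(385,140,495,215))}
print({n:m.sum() for n,m in lm.items()})
for yaw in(-.55,-.55+np.pi):
    for p in(-.25,):
        print('lid',fit(LID,lidT,[.545,.277,.03,yaw,p,0],lm,[.01,.01,.01,.1,.05,.05]))
bm={'top':pink(im['top'],(405,190,480,285)),'scene':pink(im['scene'],(115,160,205,258))}
bm={n:cv2.morphologyEx(m,cv2.MORPH_CLOSE,np.ones((9,9))) for n,m in bm.items()}
print('box',fit([box(.172,.112,0,.055)],boxT,[.478,-.297,-.1],bm,[.01,.01,.1]))
for l,parts,x0 in(('tin',[cyl(.0975,0,.045)],(.54,.28)),('ramekin',None,0)):
    if parts:
        m={}
        for n in CAL:
            r=finder.silhouettes(l,n)
            if r: print(n,r[0]['p'],r[0]['box']); m[n]=r[0]['region']
        for k in list(m):
            q=m[k].astype(np.uint8); c=cv2.convexHull(np.argwhere(q)[:,::-1].astype(np.int32)); cv2.fillConvexPoly(q,c,1); m[k]=q
            print('tin',k,fit(parts,xyT(0),x0,{k:m[k]},[.01,.01]))
        print('tin',fit(parts,xyT(0),x0,m,[.01,.01]))
for n in CAL:
    for r in finder.silhouettes('stamp1_knob',n):
        b=r['box']; g=atz(n,(b[0],b[1]),.01)
        print(n,round(r['p'],2),np.array(b),fit(STAMP,xyT(0),g[:2],{n:r['region']},[.01,.01]))
E
python3 a.py
```

```text
{'top': np.uint64(3138), 'scene': np.uint64(2428)}
lid (array([ 0.5519,  0.2755,  0.0252, -1.0065, -0.2804,  0.0027]), np.float64(78.61600961890008))
lid (array([ 0.5519,  0.2755,  0.0254,  2.1348,  0.2817, -0.0038]), np.float64(78.3826478213188))
box (array([ 0.4794, -0.2969, -0.1615]), np.float64(192.16865126966206))
top 0.58 [194.1, 204.1, 88.9, 84.5]
scene 0.56 [441.5, 181.5, 99.4, 81.2]
tin top (array([0.5471, 0.2842]), np.float64(81.79210820387209))
tin scene (array([0.5477, 0.2801]), np.float64(39.72437275017051))
tin (array([0.5469, 0.2822]), np.float64(166.17479329231162))
top 0.92 [280.8 165.   23.9  23. ] (array([0.6536, 0.0878]), np.float64(15.552659781725811))
top 0.66 [199.1 206.6  78.9  78. ] (array([0.515, 0.309]), np.float64(2466.6293815328454))
scene 0.92 [369.4 240.2  26.1  33.4] (array([0.6536, 0.0838]), np.float64(45.43225231418701))
```

```bash
cat > plan.py <<'E'
from h import *
from scipy.spatial.transform import Rotation as R
def down(yaw,tilt=0):
    # tool x at heading yaw, z down; tilt: rotation about tool y
    return R.from_euler('Z',yaw)*R.from_euler('X',np.pi)*R.from_euler('Y',tilt)
def cur():
    s=manip.get_state(); q=s['ee_rot']; return np.array(s['position']),R.from_quat([q[1],q[2],q[3],q[0]]),s
def plan(gp,Rt,n,p0=None,R0=None,g=-1):
    """rows to bring grasp point to gp with orientation Rt in n rows"""
    p,Rc,s=cur(); p=p if p0 is None else p0; Rc=Rc if R0 is None else R0
    tgt=np.array(gp)+.011*Rt.as_matrix()[:,2]
    w=(Rc.inv()*Rt).as_rotvec()/n; d=(tgt-p)/n*100
    print('step cm',np.linalg.norm(d).round(2),'deg',np.degrees(np.linalg.norm(w)).round(2))
    for i in range(n):
        Ri=Rc*R.from_rotvec(w*i)
        print([float(v) for v in np.r_[np.round(Ri.inv().apply(d),2),np.round(np.degrees(w),2),g]])
    return tgt,Rt
E
python3 - <<'E'
from plan import *
L=R.from_euler('ZYX',[-1.0065,-.265,0]).as_matrix()
Rt=R.from_matrix(np.c_[-L[:,0],L[:,1],-L[:,2]])
g=np.array([.552,.2755,.026])+.028*L[:,2]
print(g,cur()[1].as_matrix())
plan(g+.12*L[:,2],Rt,20)
E
```

```text
[0.5481 0.2817 0.053 ] [[ 0.9625  0.2713  0.    ]
 [ 0.2713 -0.9625 -0.0001]
 [-0.      0.0001 -1.    ]]
step cm 4.71 deg 5.37
[2.98, -3.62, 0.41, -0.71, -0.53, -5.29, -1.0]
[3.3, -3.34, 0.33, -0.71, -0.53, -5.29, -1.0]
[3.6, -3.02, 0.26, -0.71, -0.53, -5.29, -1.0]
[3.87, -2.68, 0.19, -0.71, -0.53, -5.29, -1.0]
[4.1, -2.31, 0.13, -0.71, -0.53, -5.29, -1.0]
[4.3, -1.93, 0.06, -0.71, -0.53, -5.29, -1.0]
[4.46, -1.52, -0.0, -0.71, -0.53, -5.29, -1.0]
[4.58, -1.1, -0.06, -0.71, -0.53, -5.29, -1.0]
[4.66, -0.68, -0.11, -0.71, -0.53, -5.29, -1.0]
[4.7, -0.24, -0.16, -0.71, -0.53, -5.29, -1.0]
[4.7, 0.19, -0.2, -0.71, -0.53, -5.29, -1.0]
[4.66, 0.63, -0.24, -0.71, -0.53, -5.29, -1.0]
[4.58, 1.06, -0.27, -0.71, -0.53, -5.29, -1.0]
[4.46, 1.48, -0.3, -0.71, -0.53, -5.29, -1.0]
[4.3, 1.89, -0.32, -0.71, -0.53, -5.29, -1.0]
[4.1, 2.28, -0.33, -0.71, -0.53, -5.29, -1.0]
[3.87, 2.66, -0.34, -0.71, -0.53, -5.29, -1.0]
[3.61, 3.01, -0.34, -0.71, -0.53, -5.29, -1.0]
[3.31, 3.33, -0.33, -0.71, -0.53, -5.29, -1.0]
[2.99, 3.63, -0.32, -0.71, -0.53, -5.29, -1.0]
```

Request:
servo_tool:
  increments:
    - [3.0,-3.6,0.4,-0.7,-0.5,-5.3,-1]
    - [3.3,-3.3,0.3,-0.7,-0.5,-5.3,-1]
    - [3.6,-3.0,0.3,-0.7,-0.5,-5.3,-1]
    - [3.9,-2.7,0.2,-0.7,-0.5,-5.3,-1]
    - [4.1,-2.3,0.1,-0.7,-0.5,-5.3,-1]

```text
clock: 1.6
position: [0.2513, -0.3374, 0.2193]
ee_rot: [0.033, 0.932, 0.361, -0.017]
contact_force: [0.8, 0.1, 0.1]
width: 0.0856
gripper_force: 0.0
```

Request:
servo_tool:
  increments:
    - [4.3,-1.9,0,-0.7,-0.5,-5.3,-1]
    - [4.5,-1.5,0,-0.7,-0.5,-5.3,-1]
    - [4.6,-1.1,0,-0.7,-0.5,-5.3,-1]
    - [4.7,-0.7,-0.1,-0.7,-0.5,-5.3,-1]
    - [4.7,-0.2,-0.2,-0.7,-0.5,-5.3,-1]

```text
clock: 2.1
position: [0.3466, -0.1219, 0.2004]
ee_rot: [0.065, 0.822, 0.565, -0.033]
contact_force: [0.9, 0.2, 0.3]
width: 0.0853
gripper_force: 0.0
```

Request:
servo_tool:
  increments:
    - [4.7,0.2,-0.2,-0.7,-0.5,-5.3,-1]
    - [4.7,0.6,-0.2,-0.7,-0.5,-5.3,-1]
    - [4.6,1.0,-0.3,-0.7,-0.5,-5.3,-1]
    - [4.5,1.5,-0.3,-0.7,-0.5,-5.3,-1]
    - [4.3,1.9,-0.3,-0.7,-0.5,-5.3,-1]

```text
clock: 2.6
position: [0.4404, 0.0947, 0.1807]
ee_rot: [0.092, 0.667, 0.738, -0.048]
contact_force: [0.6, -1.0, 0.0]
width: 0.0856
gripper_force: 0.0
```

Request:
servo_tool:
  increments:
    - [4.1,2.3,-0.3,-0.7,-0.5,-5.3,-1]
    - [3.9,2.7,-0.3,-0.7,-0.5,-5.3,-1]
    - [3.6,3.0,-0.3,-0.7,-0.5,-5.3,-1]
    - [3.3,3.3,-0.3,-0.7,-0.5,-5.3,-1]
    - [3.0,3.6,-0.3,-0.7,-0.5,-5.3,-1]

```text
clock: 3.1
position: [0.5342, 0.3093, 0.1601]
ee_rot: [0.115, 0.476, 0.87, -0.06]
contact_force: [0.6, 0.3, 0.6]
width: 0.0854
gripper_force: 0.0
```

```bash
python3 - <<'E'
from plan import *
L=R.from_euler('ZYX',[-1.0065,-.265,0]).as_matrix()
Rt=R.from_matrix(np.c_[-L[:,0],L[:,1],-L[:,2]])
g=np.array([.552,.2755,.026])+.028*L[:,2]
plan(g+.12*L[:,2],Rt,1)
c=optics.get_calibration('wrist'); print({k:c[k] for k in('fov_y','cx','cy')})
snap('wrist','w1.png')
for l in('lid_grip','lid_under'):
  for r in finder.tip_of(l,'wrist'): print(l,r['p'],r['at'],atz('wrist',r['at'],.053,c),atz('wrist',r['at'],.026,c))
def pw(P):
    W=np.array(c['world_to_cam']); q=W[:3,:3]@P+W[:3,3]; f=200/np.tan(np.radians(c['fov_y'])/2); a=np.arctan2(np.hypot(q[0],q[1]),q[2]); return q[:2]/np.hypot(q[0],q[1])*a*f+[c['cx'],c['cy']]
for v in([-.086,-.056,.005],[-.086,.056,.005],[.086,.056,.005],[.086,-.056,.005],[-.04,0,.041],[.04,0,.041]): print(v,pw(np.array([.552,.2755,.026])+L@np.array(v)))
E
```

```text
step cm 0.42 deg 0.56
[-0.16, -0.31, 0.23, 0.35, -0.32, 0.29, -1.0]
{'fov_y': 65.70646984690485, 'cx': 322.1267226529631, 'cy': 199.09866183372003}
lid_grip 0.76 [317.7, 199.0] [0.5459 0.2837 0.053 ] [0.5541 0.2704 0.026 ]
lid_under 0.57 [314.8, 194.8] [0.5418 0.2858 0.053 ] [0.5495 0.2727 0.026 ]
lid_under 0.41 [304.8, 337.6] [0.6367 0.1096 0.053 ] [0.656 0.075 0.026]
[-0.086, -0.056, 0.005] [254.7381  99.4525]
[-0.086, 0.056, 0.005] [383.3807  99.7898]
[0.086, 0.056, 0.005] [374.5293 278.6354]
[0.086, -0.056, 0.005] [262.8841 278.3539]
[-0.04, 0, 0.041] [318.6446 155.7005]
[0.04, 0, 0.041] [318.5115 252.7392]
```

View pics/w1.png

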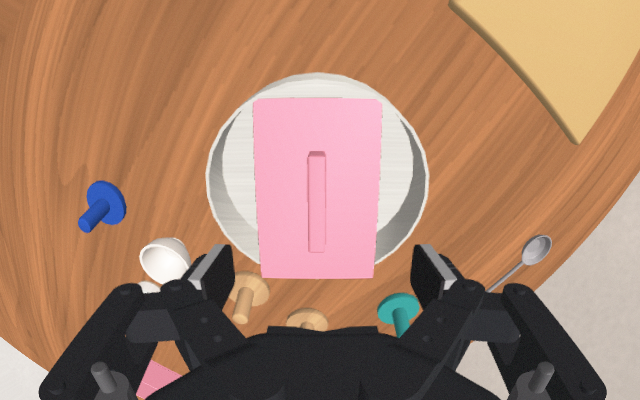

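Request:
servo_tool:
  increments:
    - [-0.1,-0.2,2.4,0.2,-0.2,0.2,-0.5]
    - [-0.1,-0.1,2.4,0.1,-0.1,0.1,-0.3]
    - [0,0,2.4,0,0,0,-0.3]
    - [0,0,2.4,0,0,0,-0.3]
    - [0,0,2.3,0,0,0,-0.3]
  squeeze: 80

```text
clock: 3.75
position: [0.5483, 0.2761, 0.0455]
ee_rot: [0.115, 0.481, 0.867, -0.064]
contact_force: [-0.0, 0.3, -0.2]
width: 0.0552
gripper_force: 0.0
```

Request:
servo_tool:
  increments:
    - [0,0,0,0,0,0,-0.3]
    - [0,0,0,0,0,0,1]
    - [0,0,0,0,0,0,1]
    - [0,0,0,0,0,0,1]
    - [0,0,0,0,0,0,1]

```text
clock: 4.25
position: [0.5497, 0.2785, 0.0477]
ee_rot: [0.117, 0.48, 0.867, -0.062]
contact_force: [-0.3, 0.5, 4.6]
width: 0.0128
gripper_force: 78.4
```

```bash
python3 - <<'E'
from plan import *
p,Rc,s=cur(); print(p-.011*Rc.as_matrix()[:,2],s['width'],s['gripper_force'],s['contact_force'],s['moment'])
E
```

```text
[0.5481 0.2809 0.0583] 0.01278025211300673 78.37823510169983 [-0.317   0.4889  4.5722] [-0.0144  0.0733  0.0638]
```

```bash
python3 - <<'E'
from plan import *
plan([.547,.281,.098],down(2.135),10)
E
```

```text
step cm 0.39 deg 1.52
[-0.07, -0.01, -0.39, 0.02, 1.52, -0.02, -1.0]
[-0.06, -0.01, -0.39, 0.02, 1.52, -0.02, -1.0]
[-0.05, -0.01, -0.39, 0.02, 1.52, -0.02, -1.0]
[-0.04, -0.01, -0.39, 0.02, 1.52, -0.02, -1.0]
[-0.03, -0.01, -0.39, 0.02, 1.52, -0.02, -1.0]
[-0.02, -0.01, -0.39, 0.02, 1.52, -0.02, -1.0]
[-0.01, -0.01, -0.39, 0.02, 1.52, -0.02, -1.0]
[0.0, -0.01, -0.39, 0.02, 1.52, -0.02, -1.0]
[0.01, -0.01, -0.39, 0.02, 1.52, -0.02, -1.0]
[0.03, -0.01, -0.39, 0.02, 1.52, -0.02, -1.0]
```

Request:
servo_tool:
  increments:
    - [-0.1,0,-0.4,0,1.5,0,1]
    - [-0.1,0,-0.4,0,1.5,0,1]
    - [0,0,-0.4,0,1.5,0,1]
    - [0,0,-0.4,0,1.5,0,1]
    - [0,0,-0.4,0,1.5,0,1]

```text
clock: 4.75
position: [0.5485, 0.2773, 0.0657]
ee_rot: [0.06, 0.482, 0.874, -0.034]
contact_force: [5.1, -8.5, -8.2]
width: 0.0128
gripper_force: 77.9
```

Request:
servo_tool:
  increments:
    - [0,0,-0.4,0,1.5,0,1]
    - [0,0,-0.4,0,1.5,0,1]
    - [0,0,-0.4,0,1.5,0,1]
    - [0,0,-0.4,0,1.5,0,1]
    - [0,0,-0.4,0,1.5,0,1]

```text
clock: 5.25
position: [0.5466, 0.2812, 0.0861]
ee_rot: [0.001, 0.484, 0.875, 0.0]
contact_force: [0.1, -1.0, -1.4]
width: 0.0127
gripper_force: 79.0
```

Request:
servo_tool:
  increments:
    - [0,0,0,0,0,0,1]
    - [0,0,0,0,0,0,1]
    - [0,0,0,0,0,0,1]
    - [0,0,0,0,0,0,1]
    - [0,0,0,0,0,0,1]

```text
clock: 5.75
position: [0.5465, 0.2814, 0.0857]
ee_rot: [0.001, 0.484, 0.875, -0.0]
contact_force: [0.6, 0.1, -1.1]
width: 0.0126
gripper_force: 79.1
```

```bash
python3 - <<'E'
from plan import *
from fit import *
p,Rc,s=cur(); print(p-.011*Rc.as_matrix()[:,2],Rc.as_matrix()[:,2],s['width'],s['contact_force'])
im=snap('scene','s2.png'); c=optics.get_calibration('wrist'); im2=snap('wrist','w2.png')
E
```

```text
[0.5465 0.2814 0.0967] [ 0.002  -0.0016 -1.    ] 0.012594628659998445 [ 0.5708  0.051  -1.0711]
```

View pics/s2.png

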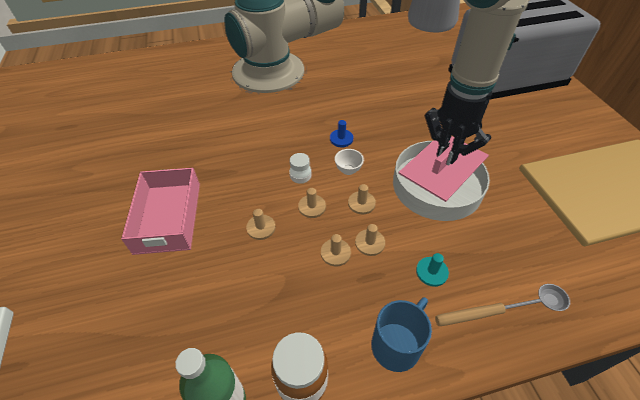

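View pics/w2.png

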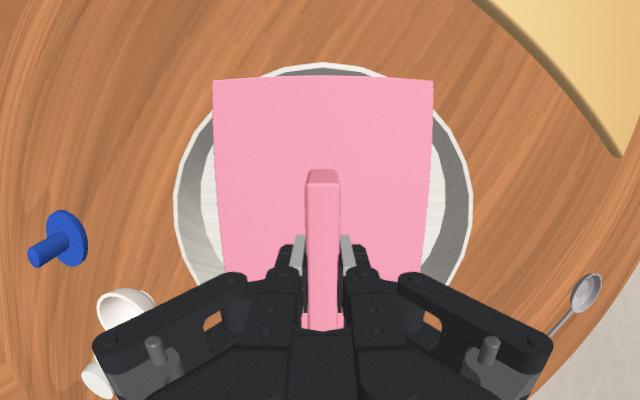

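```bash
cat > lw.py <<'E'
from plan import *
from scipy.optimize import least_squares
def pw(P,c):
    W=np.array(c['world_to_cam']); q=P@W[:3,:3].T+W[:3,3]; f=200/np.tan(np.radians(c['fov_y'])/2); r=np.hypot(q[:,0],q[:,1]); a=np.arctan2(r,q[:,2]); return q[:,:2]/r[:,None]*(a*f)[:,None]+[c['cx'],c['cy']]
E
python3 - <<'E'
from lw import *
c=optics.get_calibration('wrist')
P=np.array([[-.086,-.056,.005],[-.086,.056,.005],[-.04,-.007,.041],[-.04,.007,.041]])
O=np.array([[213,81],[434,81],[306,184],[341,184]])
im=cv2.cvtColor(cv2.imread('pics/w2.png'),cv2.COLOR_BGR2HSV)
def f(x):
    M=R.from_euler('ZYX',x[3:]); T=lambda p:pw(M.apply(p)+x[:3],c)
    r=(T(P)-O).ravel()
    for s,col in((-1,223),(1,423)):
        e=T(np.c_[np.linspace(-.086,.086,200),np.full(200,s*.056),np.full(200,.005)]); r=np.r_[r,np.interp(255,e[:,1],e[:,0])-col]
    return r
pk=(im[255,:,0]>165)&(im[255,:,1]>60); print(np.flatnonzero(pk)[[0,-1]])
for row in(80,84,120):
    q=(im[row,:,0]>165)&(im[row,:,1]>60); print(row,np.flatnonzero(q)[[0,-1]])
s=least_squares(f,[.547,.28,.064,-1.0065,0,0]); print(s.x,s.fun)
E
```

```text
[223 421]
80 [215 426]
84 [212 432]
120 [212 432]
[ 0.5456  0.2825  0.0637 -1.0119 -0.009   0.0038] [-0.4541  0.0708  0.2229  0.4207 -0.7117 -0.2023  0.6785 -0.1494  0.4401
 -0.1684]
```

```bash
python3 - <<'E'
from plan import *
p,Rc,s=cur(); p=p+[0,0,.1]
t=np.array([.4794,-.2969]); a=np.array([np.cos(-.1615),np.sin(-.1615)])
gp=t-a*(-.0015)
plan([*gp,.15],down(2.98+.005),14,p,Rc,1)
E
```

```text
step cm 4.17 deg 3.49
[-3.25, -2.59, 0.34, -0.0, 0.01, -3.49, 1.0]
[-3.09, -2.79, 0.34, -0.0, 0.01, -3.49, 1.0]
[-2.91, -2.97, 0.34, -0.0, 0.01, -3.49, 1.0]
[-2.72, -3.14, 0.34, -0.0, 0.01, -3.49, 1.0]
[-2.53, -3.3, 0.34, -0.0, 0.01, -3.49, 1.0]
[-2.32, -3.45, 0.34, -0.0, 0.01, -3.49, 1.0]
[-2.11, -3.59, 0.34, -0.0, 0.01, -3.49, 1.0]
[-1.88, -3.71, 0.34, -0.0, 0.01, -3.49, 1.0]
[-1.65, -3.82, 0.34, -0.0, 0.01, -3.49, 1.0]
[-1.42, -3.91, 0.33, -0.0, 0.01, -3.49, 1.0]
[-1.18, -3.99, 0.33, -0.0, 0.01, -3.49, 1.0]
[-0.93, -4.05, 0.33, -0.0, 0.01, -3.49, 1.0]
[-0.68, -4.1, 0.33, -0.0, 0.01, -3.49, 1.0]
[-0.43, -4.14, 0.33, -0.0, 0.01, -3.49, 1.0]
```

Request:
servo_tool:
  increments:
    - [0,0,-1,0,0,0,1]
    - [0,0,-2,0,0,0,1]
    - [0,0,-3,0,0,0,1]
    - [0,0,-3,0,0,0,1]
    - [0,0,-1,0,0,0,1]

```text
clock: 6.35
position: [0.5485, 0.2821, 0.1901]
ee_rot: [0.004, 0.484, 0.875, 0.003]
contact_force: [-0.1, 0.3, -1.3]
width: 0.0129
gripper_force: 79.1
```

Request:
servo_tool:
  increments:
    - [-3.2,-2.6,0,0,0,-3.5,1]
    - [-3.1,-2.8,0.2,0,0,-3.5,1]
    - [-2.9,-3.0,0.3,0,0,-3.5,1]
    - [-2.7,-3.1,0.3,0,0,-3.5,1]
    - [-2.5,-3.3,0.3,0,0,-3.5,1]

```text
clock: 6.85
position: [0.5216, 0.074, 0.1746]
ee_rot: [0.001, 0.344, 0.939, -0.0]
contact_force: [0.5, 0.6, -2.0]
width: 0.0125
gripper_force: 79.1
```

Request:
servo_tool:
  increments:
    - [-2.3,-3.5,0.4,0,0,-3.5,1]
    - [-2.1,-3.6,0.4,0,0,-3.5,1]
    - [-1.9,-3.7,0.4,0,0,-3.5,1]
    - [-1.6,-3.8,0.4,0,0,-3.5,1]
    - [-1.4,-3.9,0.4,0,0,-3.5,1]

```text
clock: 7.35
position: [0.4972, -0.1323, 0.1548]
ee_rot: [0.001, 0.197, 0.98, -0.0]
contact_force: [-0.0, -0.4, -1.3]
width: 0.0125
gripper_force: 79.1
```

Request:
servo_tool:
  increments:
    - [-1.2,-4.0,0.4,0,0,-3.5,1]
    - [-0.9,-4.1,0.4,0,0,-3.5,1]
    - [-0.7,-4.1,0.4,0,0,-3.5,1]
    - [-0.4,-4.1,0.4,0,0,-3.5,1]
    - [0,0,0,0,0,0,1]

```text
clock: 7.85
position: [0.4784, -0.3016, 0.1385]
ee_rot: [0.001, 0.08, 0.997, -0.002]
contact_force: [1.1, 0.6, -1.1]
width: 0.0125
gripper_force: 79.1
```

```bash
python3 - <<'E'
from plan import *
from fit import *
p,Rc,s=cur(); M=Rc.as_matrix(); print(p-.011*M[:,2],M)
t=np.array([.4794,-.2969]); a=np.array([np.cos(-.1615),np.sin(-.1615)])
plan([*(t+a*.0015),.105],down(2.985),1,g=1)
im=snap('scene','s3.png'); snap('top','t3.png')
h=np.hstack([cv2.imread('pics/s3.png')[130:280,80:240],cv2.imread('pics/t3.png')[160:310,380:540]])
cv2.imwrite('pics/c3.png',cv2.resize(h,None,fx=2.5,fy=2.5,interpolation=cv2.INTER_CUBIC))
E
```

```text
[ 0.4784 -0.3016  0.1495] [[-0.9873  0.1586  0.0021]
 [ 0.1586  0.9873 -0.0043]
 [-0.0027 -0.0039 -1.    ]]
step cm 4.48 deg 0.31
[-0.16, 0.5, 4.45, -0.22, 0.16, -0.15, 1.0]
```

View pics/c3.png

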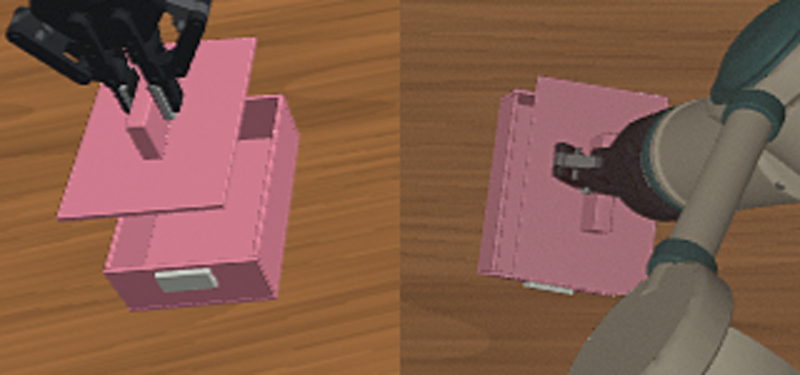

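Request:
servo_tool:
  increments:
    - [-0.2,0.5,0.9,-0.2,0.2,0,1]
    - [0,0,1.2,0,0,0,1]
    - [0,0,1.2,0,0,0,1]
    - [0,0,1.1,0,0,0,1]
    - [0,0,0,0,0,0,1]

```text
clock: 8.45
position: [0.4806, -0.2901, 0.0932]
ee_rot: [-0.002, 0.077, 0.997, 0.003]
contact_force: [-1.0, 0.4, -0.8]
width: 0.0127
gripper_force: 79.0
```

```bash
python3 - <<'E'
from plan import *
from fit import *
t=np.array([.4794,-.2969]); a=np.array([np.cos(-.1615),np.sin(-.1615)])
plan([*(t+a*.0015),.089],down(2.985),1,g=1)
im=snap('scene','s4.png'); snap('top','t4.png')
h=np.hstack([cv2.imread('pics/s4.png')[130:280,80:240],cv2.imread('pics/t4.png')[160:310,380:540]])
cv2.imwrite('pics/c4.png',cv2.resize(h,None,fx=2.5,fy=2.5,interpolation=cv2.INTER_CUBIC))
E
```

```text
step cm 1.68 deg 0.41
[-0.14, -0.7, 1.52, 0.27, -0.29, 0.11, 1.0]
```

View pics/c4.png

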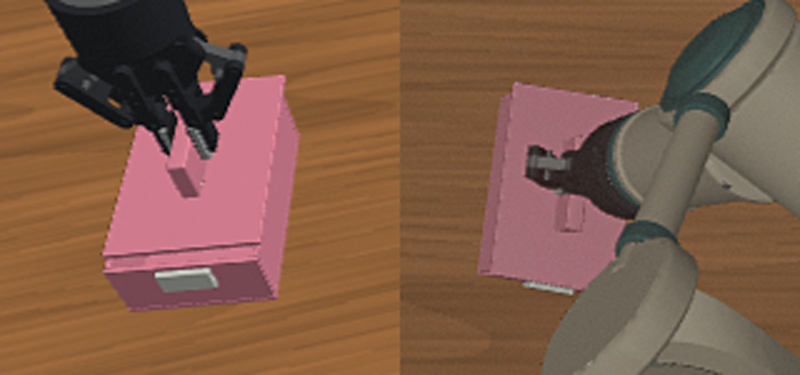

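Request:
servo_tool:
  increments:
    - [0,0,0,0,0,0,1]
    - [0,0,0,0,0,0,1]
    - [0,0,0,0,0,0,1]
    - [0,0,0,0,0,0,1]
    - [0,0,0,0,0,0,1]

```text
clock: 9.05
position: [0.4818, -0.2917, 0.0956]
ee_rot: [-0.0, 0.078, 0.997, 0.001]
contact_force: [0.5, -0.1, -1.6]
width: 0.013
gripper_force: 79.0
```

```bash
python3 - <<'E'
from plan import *
t=np.array([.4794,-.2969]); a=np.array([np.cos(-.1615),np.sin(-.1615)])
plan([*(t+a*.0015),.089],down(2.985),1,g=1)
E
```

```text
step cm 1.85 deg 0.15
[0.01, -0.55, 1.76, 0.14, -0.04, 0.05, 1.0]
```

Request:
servo_tool:
  increments:
    - [0,-0.5,0.3,0,0,0,1]
    - [0,0,0.5,0,0,0,1]
    - [0,0,0.5,0,0,0,1]
    - [0,0,0.4,0,0,0,1]
    - [0,0,0,0,0,0,1]

```text
clock: 9.55
position: [0.4805, -0.2961, 0.0775]
ee_rot: [-0.001, 0.078, 0.997, 0.002]
contact_force: [-0.1, 0.4, -1.2]
width: 0.0129
gripper_force: 79.1
```

Request:
servo_tool:
  increments:
    - [0,0,0,0,0,0,1]
    - [0,0,0,0,0,0,1]
    - [0,0,0,0,0,0,1]
    - [0,0,0,0,0,0,1]
    - [0,0,0,0,0,0,1]

```text
clock: 10.05
position: [0.4811, -0.2966, 0.0786]
ee_rot: [-0.0, 0.078, 0.997, 0.001]
contact_force: [0.3, -0.6, -1.4]
width: 0.0127
gripper_force: 79.1
```

```bash
python3 - <<'E'
from plan import *
t=np.array([.4794,-.2969]); a=np.array([np.cos(-.1615),np.sin(-.1615)])
plan([*(t+a*.0015),.088],down(2.985),1,g=1); s=cur()[2]; print(s['contact_force'],s['moment'])
im=snap('scene','s5.png'); snap('top','t5.png')
h=np.hstack([cv2.imread('pics/s5.png')[130:280,80:240],cv2.imread('pics/t5.png')[160:310,380:540]])
cv2.imwrite('pics/c5.png',cv2.resize(h,None,fx=2.5,fy=2.5,interpolation=cv2.INTER_CUBIC))
E
```

```text
step cm 0.17 deg 0.15
[0.01, -0.06, 0.16, 0.14, -0.04, 0.06, 1.0]
[ 0.2751 -0.5659 -1.3545] [-0.0257  0.0117  0.0232]
```

View pics/c5.png

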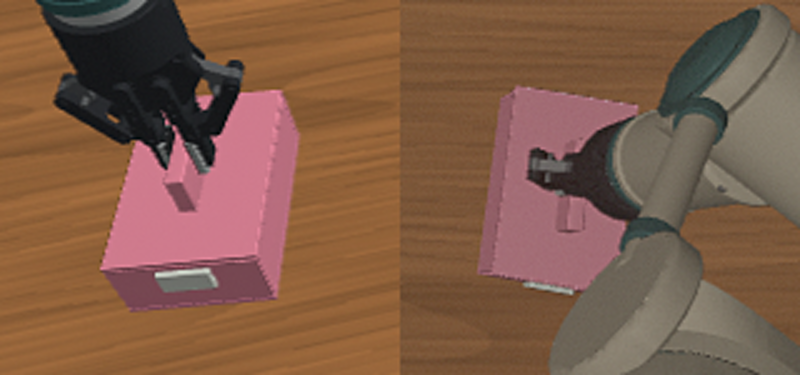

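Request:
servo_tool:
  increments:
    - [0,0,0.1,0,0,0,1]
    - [0,0,0.1,0,0,0,1]
    - [0,0,0,0,0,0,1]
    - [0,0,0,0,0,0,-0.3]
    - [0,0,0,0,0,0,-0.3]

```text
clock: 10.65
position: [0.4811, -0.2966, 0.0765]
ee_rot: [-0.0, 0.078, 0.997, 0.001]
contact_force: [0.1, -0.3, 0.5]
width: 0.0407
gripper_force: 0.0
```

Request:
servo_tool:
  increments:
    - [0,0,0,0,0,0,-0.3]
    - [0,0,-2,0,0,0,-0.3]
    - [0,0,-4,0,0,0,-0.3]
    - [0,0,-5,0,0,0,-0.3]
    - [0,0,-5,0,0,0,-0.3]

```text
clock: 11.15
position: [0.4806, -0.2967, 0.2377]
ee_rot: [-0.001, 0.078, 0.997, 0.002]
contact_force: [1.9, -0.3, -0.4]
width: 0.0555
gripper_force: 0.0
```

```bash
python3 - <<'E'
from plan import *
plan([.46,.06,.28],down(1.6),10)
E
```

```text
step cm 3.59 deg 7.94
[0.76, 3.49, -0.3, 0.01, -0.02, 7.94, -1.0]
[1.23, 3.35, -0.3, 0.01, -0.02, 7.94, -1.0]
[1.68, 3.15, -0.3, 0.01, -0.02, 7.94, -1.0]
[2.1, 2.89, -0.3, 0.01, -0.02, 7.94, -1.0]
[2.48, 2.57, -0.3, 0.01, -0.02, 7.94, -1.0]
[2.81, 2.2, -0.31, 0.01, -0.02, 7.94, -1.0]
[3.09, 1.79, -0.31, 0.01, -0.02, 7.94, -1.0]
[3.31, 1.35, -0.31, 0.01, -0.02, 7.94, -1.0]
[3.46, 0.88, -0.31, 0.01, -0.02, 7.94, -1.0]
[3.55, 0.39, -0.31, 0.01, -0.02, 7.94, -1.0]
```

```bash
python3 - <<'E'
from plan import *
plan([.55,-.05,.32],down(1.6),10)
E
```

```text
step cm 2.66 deg 7.94
[-0.3, 2.55, -0.71, 0.01, -0.02, 7.94, -1.0]
[0.05, 2.56, -0.71, 0.01, -0.02, 7.94, -1.0]
[0.41, 2.53, -0.71, 0.01, -0.02, 7.94, -1.0]
[0.75, 2.45, -0.71, 0.01, -0.02, 7.94, -1.0]
[1.08, 2.32, -0.71, 0.01, -0.02, 7.94, -1.0]
[1.39, 2.15, -0.71, 0.01, -0.02, 7.94, -1.0]
[1.68, 1.94, -0.71, 0.01, -0.02, 7.94, -1.0]
[1.93, 1.69, -0.71, 0.01, -0.02, 7.94, -1.0]
[2.14, 1.41, -0.71, 0.01, -0.02, 7.94, -1.0]
[2.32, 1.1, -0.71, 0.01, -0.02, 7.94, -1.0]
```

Request:
servo_tool:
  increments:
    - [-0.3,2.5,-0.7,0,0,7.9,-0.5]
    - [0,2.6,-0.7,0,0,7.9,-0.5]
    - [0.4,2.5,-0.7,0,0,7.9,-0.5]
    - [0.8,2.4,-0.7,0,0,7.9,-0.5]
    - [1.1,2.3,-0.7,0,0,7.9,-0.5]

```text
clock: 11.65
position: [0.5151, -0.1734, 0.272]
ee_rot: [-0.001, 0.413, 0.911, 0.001]
contact_force: [-1.1, -0.5, -0.4]
width: 0.064
gripper_force: 0.0
```

Request:
servo_tool:
  increments:
    - [1.4,2.1,-0.7,0,0,7.9,-0.5]
    - [1.7,1.9,-0.7,0,0,7.9,-0.5]
    - [1.9,1.7,-0.7,0,0,7.9,-0.5]
    - [2.1,1.4,-0.7,0,0,7.9,-0.5]
    - [2.3,1.1,-0.7,0,0,7.9,-0.5]

```text
clock: 12.15
position: [0.5487, -0.051, 0.3073]
ee_rot: [-0.001, 0.696, 0.718, 0.001]
contact_force: [0.2, -0.4, 0.3]
width: 0.0641
gripper_force: 0.0
```

Request:
servo_tool:
  increments:
    - [0,0,0,0,0,0,-0.5]
    - [0,0,0,0,0,0,-0.5]
    - [0,0,0,0,0,0,-0.5]
    - [0,0,0,0,0,0,-0.5]
    - [0,0,0,0,0,0,-0.5]

```text
clock: 12.65
position: [0.5484, -0.0528, 0.3068]
ee_rot: [-0.001, 0.694, 0.72, 0.001]
contact_force: [-0.2, -0.5, -0.0]
width: 0.064
gripper_force: 0.0
```

```bash
python3 - <<'E'
from plan import *
from fit import *
c=optics.get_calibration('wrist'); im=snap('wrist','w6.png')
for l,z in(('stamp1_knob',.036),('tin',0),('ramekin',0),('spice',0)):
  for r in finder.tip_of(l,'wrist'): print(l,round(r['p'],2),r['at'],atz('wrist',r['at'],z,c))
for r in finder.silhouettes('stamp1_knob','wrist'): print(round(r['p'],2),np.array(r['box']),atz('wrist',r['box'][:2],.012,c))
im=snap('top','t6.png'); im=snap('scene','s6.png')
lm={'top':pink(cv2.imread('pics/t6.png')[:,:,::-1].copy(),(400,180,490,290)),'scene':pink(im,(110,140,215,235))}
for r in finder.tip_of('lid_under','scene')+finder.tip_of('lunchbox','scene'): print(r['p'],r['at'],atz('scene',r['at'],.055))
# lid: whole closed block
A=[box(.172,.112,0,.06),box(.08,.014,.06,.096)]
bm={'top':pink(cv2.imread('pics/t6.png')[:,:,::-1].copy(),(400,180,490,290)),'scene':pink(im,(110,140,215,260))}
bm={n:cv2.morphologyEx(m,cv2.MORPH_CLOSE,np.ones((11,11))) for n,m in bm.items()}
print('box+lid',fit(A,boxT,[.4794,-.297,-.16],bm,[.01,.01,.1]))
E
```

```text
stamp1_knob 0.58 [407.3, 70.0] [0.6546 0.085  0.036 ]
ramekin 0.9 [257.0, 53.3] [0.4483 0.1068 0.    ]
spice 0.92 [248.2, 124.6] [0.4383 0.0022 0.    ]
0.97 [401.6  73.5  40.1  42.6] [0.6529 0.0832 0.012 ]
0.64 [158.9, 199.7] [ 0.4782 -0.2989  0.055 ]
0.59 [437.3, 187.5] [0.5952 0.2455 0.055 ]
box+lid (array([ 0.4797, -0.2976, -0.1519]), np.float64(1100.2978759158714))
```

View pics/w6.png

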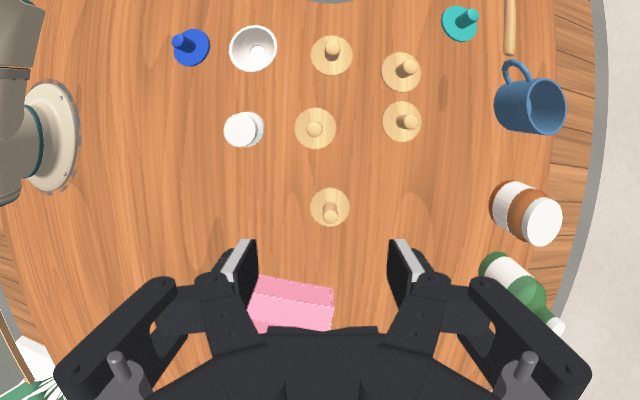

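View pics/s6.png

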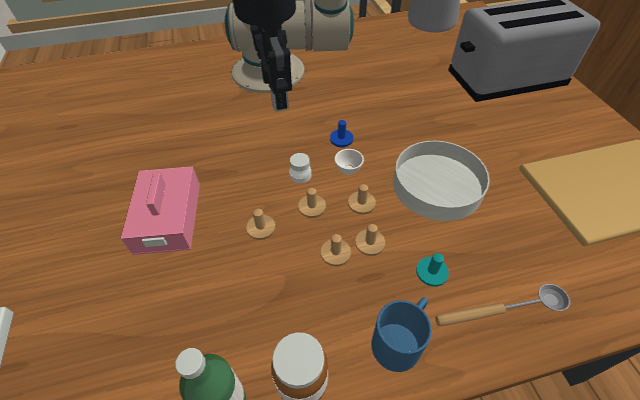

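```bash
cat > st.py <<'E'
from lw import *
from fit import STAMP,cyl
from scipy.optimize import minimize
def sfit(im,c,px,r=34):
    """fit stamp on bench near wrist pixel px"""
    g=atz('wrist',px,.012,c)[:2]
    x0,y0=[int(max(0,v-r)) for v in px]; x1,y1=int(px[0]+r),int(px[1]+r)
    crop=np.ascontiguousarray(im[y0:y1,x0:x1]); m=np.full(crop.shape[:2],cv2.GC_BGD,np.uint8)
    def rend(xy,grow=0):
        o=np.zeros(crop.shape[:2],np.uint8)
        for p in STAMP:
            q=p.copy(); q[:,:2]*=1+grow
            h=cv2.convexHull(np.float32(pw(q+[xy[0],xy[1],0],c)-[x0,y0])); cv2.fillConvexPoly(o,np.int32(np.round(h*256)),255,cv2.LINE_AA,8)
        return o/255.
    m[rend(g,.3)>.5]=cv2.GC_PR_FGD; m[rend(g,-.5)>.5]=cv2.GC_FGD
    cv2.grabCut(crop,m,None,np.zeros((1,65)),np.zeros((1,65)),4,cv2.GC_INIT_WITH_MASK)
    k=((m==1)|(m==3)).astype(np.float32)
    f=lambda x:((cv2.GaussianBlur(rend(x),(0,0),1)-cv2.GaussianBlur(k,(0,0),1))**2).sum()
    s=minimize(f,g,method='Nelder-Mead',options=dict(initial_simplex=[g,g+[.008,0],g+[0,.008]],xatol=1e-4,fatol=.01))
    return s.x,s.fun,k.sum()
E
python3 - <<'E'
from st import *
im=cv2.imread('pics/w6.png'); c=optics.get_calibration('wrist')
for px in((331,55),(401,72),(402,121),(316,128),(330,207)): print(px,*sfit(im,c,px))
E
```

```text
(331, 55) [0.5542 0.1045] 23.876962988447538 1332.0
(401, 72) [0.6536 0.0878] 43.622013252138956 1227.0
(402, 121) [0.6576 0.0164] 41.43593146739086 1245.0
(316, 128) [0.5353 0.    ] 17.138646351368255 1370.0
(330, 207) [ 0.5602 -0.1134] 13.663758866876242 1247.0
```

```bash
cat >> plan.py <<'E'
def seq(wps,relz=None):
    p=None;Rc=None
    p,Rc,_=cur()
    for gp,yaw,n,g in wps:
        print('->',np.round(gp,4),yaw)
        p,Rc=plan(gp,down(yaw),n,p,Rc,g)
C={'A':(.5542,.1045),'B':(.6536,.0865),'C':(.6576,.0164),'D':(.5353,0.),'E':(.5602,-.1134)}
TIN=np.array([.547,.282])
def ring(phi,r=.062): return TIN+r*np.array([np.cos(phi),np.sin(phi)])
E
python3 - <<'E'
from plan import *
e=C['E']; seq([((*e,.12),1.6,6,-.4),((*e,.042),1.6,3,-.4)])
E
```

```text
-> [ 0.5602 -0.1134  0.12  ] 1.6
step cm 3.46 deg 0.07
[-1.04, 0.16, 3.3, -0.0, -0.03, 0.07, -0.4]
[-1.04, 0.16, 3.3, -0.0, -0.03, 0.07, -0.4]
[-1.04, 0.16, 3.3, -0.0, -0.03, 0.07, -0.4]
[-1.03, 0.16, 3.3, -0.0, -0.03, 0.07, -0.4]
[-1.03, 0.16, 3.3, -0.0, -0.03, 0.07, -0.4]
[-1.03, 0.16, 3.3, -0.0, -0.03, 0.07, -0.4]
-> [ 0.5602 -0.1134  0.042 ] 1.6
step cm 2.6 deg 0.0
[0.0, -0.0, 2.6, 0.0, 0.0, 0.0, -0.4]
[0.0, -0.0, 2.6, 0.0, 0.0, 0.0, -0.4]
[0.0, -0.0, 2.6, 0.0, 0.0, 0.0, -0.4]
```

Request:
servo_tool:
  increments:
    - [-1.0,0.2,3.3,0,0,0,-0.4]
    - [-1.0,0.2,3.3,0,0,0,-0.4]
    - [-1.0,0.2,3.3,0,0,0,-0.4]
    - [-1.1,0.1,3.3,0,0,0,-0.4]
    - [-1.1,0.1,3.3,0,0,0,-0.4]

```text
clock: 13.65
position: [0.5586, -0.1036, 0.1409]
ee_rot: [-0.001, 0.694, 0.72, 0.001]
contact_force: [1.3, -0.3, -0.1]
width: 0.0601
gripper_force: 0.0
```

Request:
servo_tool:
  increments:
    - [-1.0,0.2,3.3,0,0,0,-0.4]
    - [0,0,0,0,0,0,-0.4]
    - [0,0,0,0,0,0,-0.4]
    - [0,0,0,0,0,0,-0.4]
    - [0,0,0,0,0,0,-0.4]

```text
clock: 14.15
position: [0.562, -0.113, 0.111]
ee_rot: [0.001, 0.694, 0.72, 0.002]
contact_force: [0.1, -0.2, 0.4]
width: 0.0599
gripper_force: 0.0
```

```bash
python3 - <<'E'
from st import *
e=C['E']; seq([((*e,.042),1.6,3,-.4)])
c=optics.get_calibration('wrist'); im=snap('wrist','w7.png'); 
px=pw(np.array([[*e,.012],[*e,.058]]),c); print(px)
print(cur()[2]['width'])
# after grasp: lift, go to tin
p=np.array([*e,.13-.011]); Rc=down(1.6)
plan([*TIN,.13],down(2.04),9,p,Rc,1)
E
```

```text
-> [ 0.5602 -0.1134  0.042 ] 1.6
step cm 2.67 deg 0.16
[-0.02, -0.07, 2.67, 0.06, -0.03, 0.15, -0.4]
[-0.01, -0.07, 2.67, 0.06, -0.03, 0.15, -0.4]
[-0.01, -0.06, 2.67, 0.06, -0.03, 0.15, -0.4]
[[321.056  203.6937]
 [321.0793 223.292 ]]
0.059872373460851315
step cm 4.4 deg 2.8
[4.4, -0.02, -0.0, -0.0, 0.0, -2.8, 1.0]
[4.39, 0.2, 0.0, -0.0, 0.0, -2.8, 1.0]
[4.38, 0.41, 0.0, -0.0, 0.0, -2.8, 1.0]
[4.35, 0.62, 0.0, -0.0, 0.0, -2.8, 1.0]
[4.32, 0.84, 0.0, -0.0, 0.0, -2.8, 1.0]
[4.27, 1.05, 0.0, -0.0, 0.0, -2.8, 1.0]
[4.21, 1.25, 0.0, -0.0, 0.0, -2.8, 1.0]
[4.15, 1.46, 0.0, -0.0, 0.0, -2.8, 1.0]
[4.07, 1.66, 0.0, -0.0, 0.0, -2.8, 1.0]
```

View pics/w7.png

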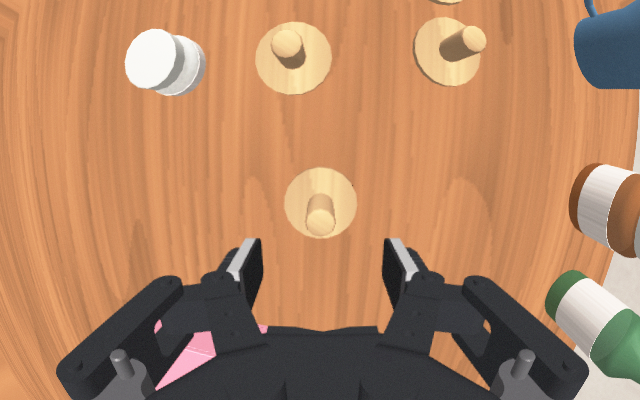

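Request:
servo_tool:
  increments:
    - [0,-0.1,2.6,0,0,0,-0.4]
    - [0,-0.1,2.7,0,0,0,-0.4]
    - [0,0,2.7,0,0,0,-0.4]
    - [0,0,0,0,0,0,-0.4]
    - [0,0,0,0,0,0,1]
  squeeze: 50

```text
clock: 14.7
position: [0.5592, -0.1129, 0.0298]
ee_rot: [-0.001, 0.694, 0.72, 0.001]
contact_force: [0.2, -0.1, 0.2]
width: 0.0463
gripper_force: 0.0
```

Request:
servo_tool:
  increments:
    - [0,0,0,0,0,0,1]
    - [0,0,0,0,0,0,1]
    - [0,0,0,0,0,0,1]
    - [0,0,-1.8,0,0,0,1]
    - [0,0,-4,0,0,0,1]

```text
clock: 15.2
position: [0.5561, -0.1123, 0.085]
ee_rot: [-0.005, 0.694, 0.72, -0.001]
contact_force: [0.1, 0.5, -0.8]
width: 0.0186
gripper_force: 48.9
```

Request:
servo_tool:
  increments:
    - [4.4,0,-3,0,0,-2.8,1]
    - [4.4,0.2,0,0,0,-2.8,1]
    - [4.4,0.4,0,0,0,-2.8,1]
    - [4.3,0.6,0,0,0,-2.8,1]
    - [4.3,0.8,0,0,0,-2.8,1]

```text
clock: 15.7
position: [0.5492, 0.1049, 0.1163]
ee_rot: [-0.001, 0.601, 0.8, 0.001]
contact_force: [1.8, 0.7, 0.0]
width: 0.0191
gripper_force: 49.0
```

Request:
servo_tool:
  increments:
    - [4.3,1.0,0,0,0,-2.8,1]
    - [4.2,1.3,0,0,0,-2.8,1]
    - [4.1,1.5,0,0,0,-2.8,1]
    - [4.1,1.7,0,0,0,-2.8,1]
    - [0,0,0,0,0,0,1]

```text
clock: 16.2
position: [0.5429, 0.2848, 0.1165]
ee_rot: [-0.001, 0.518, 0.855, 0.003]
contact_force: [-0.4, -1.4, 0.0]
width: 0.0189
gripper_force: 49.0
```

Request:
servo_tool:
  increments:
    - [0,0,0,0,0,0,1]
    - [0,0,0,0,0,0,1]
    - [0,0,0,0,0,0,1]
    - [0,0,0,0,0,0,1]
    - [0,0,0,0,0,0,1]

```text
clock: 16.7
position: [0.5434, 0.2783, 0.1162]
ee_rot: [-0.001, 0.521, 0.854, 0.001]
contact_force: [-0.4, -0.8, -0.8]
width: 0.0187
gripper_force: 49.0
```

```bash
cat > tin.py <<'E'
from st import *
E
python3 - <<'E'
from st import *
c=optics.get_calibration('wrist'); im=snap('wrist','w8.png'); p,Rc,s=cur(); print(p,s['width'],s['gripper_force'])
t=np.linspace(0,2*np.pi,25)[:-1]
o=im[:,:,::-1].copy()
for r,z,col in((.0945,.003,(0,255,0)),(.0975,.045,(0,0,255))):
    for q in pw(np.c_[TIN[0]+r*np.cos(t),TIN[1]+r*np.sin(t),0*t+z],c): cv2.circle(o,tuple(int(v) for v in np.round(q)),1,col,-1)
cv2.imwrite('pics/o8.png',o)
for r in finder.silhouettes('tin','wrist'): print(r['p'],r['box'])
for r in finder.tip_of('tin','wrist'): print(r['p'],r['at'],atz('wrist',r['at'],0,c))
seq([((*TIN,.046),2.04,4,1)])
E
```

```text
[0.5434 0.2785 0.1162] 0.018568190863103292 48.98912250995636
0.9 [325.6, 195.6, 261.8, 254.5]
0.81 [326.5, 197.6] [0.5456 0.2802 0.    ]
-> [0.547 0.282 0.046] 2.04
step cm 2.03 deg 0.1
[0.02, 0.12, 2.03, 0.01, -0.04, 0.09, 1.0]
[0.02, 0.12, 2.03, 0.01, -0.04, 0.09, 1.0]
[0.02, 0.12, 2.03, 0.01, -0.04, 0.09, 1.0]
[0.03, 0.12, 2.03, 0.01, -0.04, 0.09, 1.0]
```

View pics/o8.png

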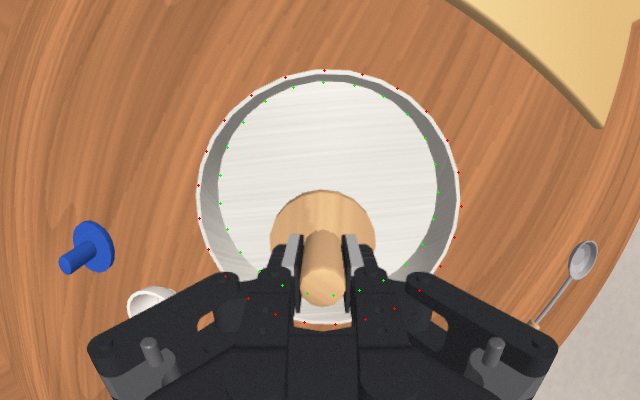

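```bash
python3 - <<'E'
from plan import *
plan([*C['A'],.12],down(1.75),6,np.array([*TIN,.13-.011]),down(2.04),-.4)
E
```

```text
step cm 2.97 deg 2.77
[-2.69, -1.23, 0.17, 0.0, -0.0, 2.77, -0.4]
[-2.75, -1.1, 0.17, 0.0, -0.0, 2.77, -0.4]
[-2.8, -0.97, 0.17, 0.0, -0.0, 2.77, -0.4]
[-2.84, -0.83, 0.17, 0.0, -0.0, 2.77, -0.4]
[-2.88, -0.69, 0.17, 0.0, -0.0, 2.77, -0.4]
[-2.91, -0.55, 0.17, 0.0, -0.0, 2.77, -0.4]
```

Request:
servo_tool:
  increments:
    - [0,0.2,1.0,0,0,0,1]
    - [0,0.2,2.0,0,0,0,1]
    - [0.1,0.1,2.0,0,0,0,1]
    - [0,0,2.0,0,0,0,1]
    - [0,0,0.8,0,0,0,1]

```text
clock: 17.35
position: [0.5456, 0.2822, 0.0355]
ee_rot: [-0.002, 0.52, 0.854, -0.001]
contact_force: [-0.5, 0.8, -0.2]
width: 0.019
gripper_force: 49.0
```

Request:
servo_tool:
  increments:
    - [0,0,0.3,0,0,0,1]
    - [0,0,0,0,0,0,1]
    - [0,0,0,0,0,0,1]
    - [0,0,0,0,0,0,1]
    - [0,0,0,0,0,0,1]

```text
clock: 17.85
position: [0.5477, 0.2829, 0.0359]
ee_rot: [-0.0, 0.52, 0.854, 0.002]
contact_force: [1.1, -0.2, -1.1]
width: 0.0191
gripper_force: 49.3
```

Request:
servo_tool:
  increments:
    - [0,0,0.2,0,0,0,1]
    - [0,0,0,0,0,0,1]
    - [0,0,0,0,0,0,0]
    - [0,0,0,0,0,0,-0.2]
    - [0,0,0,0,0,0,-0.4]

```text
clock: 18.35
position: [0.547, 0.2827, 0.0329]
ee_rot: [-0.001, 0.52, 0.854, 0.001]
contact_force: [0.1, 0.0, 0.4]
width: 0.0595
gripper_force: 0.0
```

Request:
servo_tool:
  increments:
    - [0,0,0,0,0,0,-0.4]
    - [0,0,-2.0,0,0,0,-0.4]
    - [0,0,-4.0,0,0,0,-0.4]
    - [-2.7,-1.2,-2.4,0,0,2.8,-0.4]
    - [-2.7,-1.1,0.2,0,0,2.8,-0.4]

```text
clock: 18.85
position: [0.5531, 0.2247, 0.1192]
ee_rot: [0.002, 0.561, 0.828, 0.004]
contact_force: [-0.1, -0.6, -1.1]
width: 0.06
gripper_force: 0.0
```

Request:
servo_tool:
  increments:
    - [-2.8,-1.0,0.2,0,0,2.8,-0.4]
    - [-2.8,-0.8,0.2,0,0,2.8,-0.4]
    - [-2.9,-0.7,0.2,0,0,2.8,-0.4]
    - [-2.9,-0.6,0.2,0,0,2.8,-0.4]
    - [0,0,0,0,0,0,-0.4]

```text
clock: 19.35
position: [0.5546, 0.1026, 0.1063]
ee_rot: [-0.001, 0.641, 0.768, -0.0]
contact_force: [0.6, 0.6, 0.7]
width: 0.0597
gripper_force: 0.0
```

Request:
servo_tool:
  increments:
    - [0,0,0,0,0,0,-0.4]
    - [0,0,0,0,0,0,-0.4]
    - [0,0,0,0,0,0,-0.4]
    - [0,0,0,0,0,0,-0.4]
    - [0,0,0,0,0,0,-0.4]

```text
clock: 19.85
position: [0.5547, 0.1064, 0.1067]
ee_rot: [-0.001, 0.639, 0.769, 0.001]
contact_force: [-0.5, -0.4, -0.8]
width: 0.0598
gripper_force: 0.0
```

```bash
cat > see.py <<'E'
import sys
from st import *
# see.py stampname nextphi : refit stamp under the hand, check placed stamps, print the descent and carry rows
k=sys.argv[1]; phi=float(sys.argv[2]); py=float(sys.argv[3])
c=optics.get_calibration('wrist'); im=optics.get_image('wrist'); cv2.imwrite(f'pics/pick{k}.png',im[:,:,::-1])
e=np.array(C[k]); px=pw(np.array([[*e,.012]]),c)[0]; x,f,a=sfit(im,c,px,60); print('fit',x,round(f,1),a,'was',e)
if np.hypot(*(x-e))<.008: e=x
seq([((*e,.041),py,4,-.4)])
t=ring(phi); yaw=float(sys.argv[4])
plan([*t,.13],down(yaw),int(sys.argv[5]),np.array([*e,.13-.011]),down(py),1)
E
python3 see.py A 4.40 1.75 1.26 6; python3 - <<'E'
from fit import *
optics.get_image('scene')
for r in finder.tip_of('stamp1_knob','scene'): print(r['p'],r['at'],atz('scene',r['at'],.039))
snap('scene','s9.png')
E
```

```text
fit [0.5538 0.1024] 72.7 4180.0 was [0.5542 0.1045]
-> [0.5538 0.1024 0.041 ] 1.75
step cm 1.92 deg 0.08
[-0.09, -0.04, 1.92, 0.0, -0.04, 0.07, -0.4]
[-0.09, -0.04, 1.92, 0.0, -0.04, 0.07, -0.4]
[-0.09, -0.04, 1.92, 0.0, -0.04, 0.07, -0.4]
[-0.09, -0.04, 1.92, 0.0, -0.04, 0.07, -0.4]
step cm 2.05 deg 4.68
[2.05, -0.07, -0.0, -0.0, -0.0, 4.68, 1.0]
[2.04, -0.23, -0.0, -0.0, -0.0, 4.68, 1.0]
[2.02, -0.4, -0.0, -0.0, -0.0, 4.68, 1.0]
[1.98, -0.56, -0.0, -0.0, -0.0, 4.68, 1.0]
[1.92, -0.72, -0.0, -0.0, -0.0, 4.68, 1.0]
[1.86, -0.88, -0.0, -0.0, -0.0, 4.68, 1.0]
0.92 [370.9, 234.4] [0.6571 0.0831 0.039 ]
```

Request:
servo_tool:
  increments:
    - [-0.2,-0.1,1.9,0,0,0,-0.4]
    - [-0.2,-0.1,1.9,0,0,0,-0.4]
    - [0,0,1.9,0,0,0,-0.4]
    - [0,0,1.9,0,0,0,-0.4]
    - [0,0,0,0,0,0,-0.4]

```text
clock: 20.55
position: [0.5514, 0.1014, 0.0284]
ee_rot: [-0.003, 0.64, 0.769, -0.001]
contact_force: [0.6, -1.0, -0.7]
width: 0.0596
gripper_force: 0.0
```

Request:
servo_tool:
  increments:
    - [0,0,0,0,0,0,1]
    - [0,0,0,0,0,0,1]
    - [0,0,0,0,0,0,1]
    - [0,0,0,0,0,0,1]
    - [0,0,-1.9,0,0,0,1]

```text
clock: 21.05
position: [0.5518, 0.1014, 0.0484]
ee_rot: [-0.003, 0.64, 0.769, -0.001]
contact_force: [-0.1, 0.3, -0.8]
width: 0.0184
gripper_force: 48.9
```

Request:
servo_tool:
  increments:
    - [0,0,-4,0,0,0,1]
    - [0,0,-3,0,0,0,1]
    - [2.1,-0.1,0,0,0,4.7,1]
    - [2.0,-0.2,0,0,0,4.7,1]
    - [2.0,-0.4,0,0,0,4.7,1]

```text
clock: 21.55
position: [0.5402, 0.1619, 0.1206]
ee_rot: [-0.001, 0.73, 0.683, 0.001]
contact_force: [-0.2, -0.7, -0.5]
width: 0.0187
gripper_force: 49.0
```

Request:
servo_tool:
  increments:
    - [2.0,-0.6,0,0,0,4.7,1]
    - [1.9,-0.7,0,0,0,4.7,1]
    - [1.9,-0.9,0,0,0,4.7,1]
    - [0,0,0,0,0,0,1]
    - [0,0,0,0,0,0,1]

```text
clock: 22.05
position: [0.5267, 0.2221, 0.1201]
ee_rot: [-0.001, 0.807, 0.591, 0.0]
contact_force: [-0.2, -0.5, -1.1]
width: 0.0186
gripper_force: 49.0
```

Request:
servo_tool:
  increments:
    - [0,0,0,0,0,0,1]
    - [0,0,0,0,0,0,1]
    - [0,0,0,0,0,0,1]
    - [0,0,0,0,0,0,1]
    - [0,0,0,0,0,0,1]

```text
clock: 22.55
position: [0.527, 0.2219, 0.12]
ee_rot: [-0.001, 0.808, 0.59, 0.001]
contact_force: [0.6, -0.9, -1.3]
width: 0.0189
gripper_force: 49.0
```

```bash
cat > put.py <<'E'
import sys
from st import *
# put.py phi yaw nextstamp nextyaw n : rows to lower into the ring, then go to the next pick
phi,yaw=map(float,sys.argv[1:3]); t=ring(phi)
s=cur()[2]; print('width',s['width'])
seq([((*t,.0441),yaw,4,1)])
c=optics.get_calibration('wrist'); im=snap('wrist',f'put{phi}.png')
k=sys.argv[3]
if k in C: plan([*C[k],.12],down(float(sys.argv[4])),int(sys.argv[5]),np.array([*t,.13-.011]),down(yaw),-.4)
E
python3 put.py 4.40 1.26 D 1.6 6
```

```text
width 0.018913367092015042
-> [0.5279 0.223  0.0441] 1.26
step cm 2.17 deg 0.04
[0.03, 0.02, 2.17, -0.02, -0.03, 0.02, 1.0]
[0.03, 0.01, 2.17, -0.02, -0.03, 0.02, 1.0]
[0.03, 0.01, 2.17, -0.02, -0.03, 0.02, 1.0]
[0.03, 0.01, 2.17, -0.02, -0.03, 0.02, 1.0]
step cm 3.72 deg 3.25
[-3.5, 1.25, 0.17, 0.0, 0.0, -3.25, -0.4]
[-3.57, 1.05, 0.17, 0.0, 0.0, -3.25, -0.4]
[-3.62, 0.85, 0.17, 0.0, 0.0, -3.25, -0.4]
[-3.66, 0.64, 0.17, 0.0, 0.0, -3.25, -0.4]
[-3.69, 0.43, 0.17, 0.0, 0.0, -3.25, -0.4]
[-3.71, 0.22, 0.17, 0.0, 0.0, -3.25, -0.4]
```

View pics/put4.4.png

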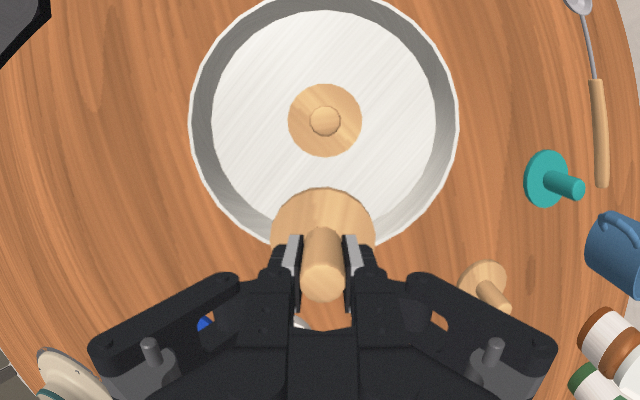

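Request:
servo_tool:
  increments:
    - [0.1,0,2.2,0,0,0,1]
    - [0,0,2.2,0,0,0,1]
    - [0,0,2.2,0,0,0,1]
    - [0,0,1.6,0,0,0,1]
    - [0,0,0.4,0,0,0,1]

```text
clock: 23.1
position: [0.5264, 0.223, 0.0338]
ee_rot: [-0.002, 0.807, 0.59, -0.001]
contact_force: [-7.3, -2.6, 25.8]
width: 0.0188
gripper_force: 52.9
```

Request:
servo_tool:
  increments:
    - [0,0,0.2,0,0,0,1]
    - [0,0,0,0,0,0,1]
    - [0,0,0,0,0,0,1]
    - [0,0,0,0,0,0,0]
    - [0,0,0,0,0,0,-0.2]

```text
clock: 23.6
position: [0.5277, 0.2235, 0.0324]
ee_rot: [-0.001, 0.808, 0.59, 0.001]
contact_force: [0.6, 0.3, 0.6]
width: 0.0467
gripper_force: 0.0
```

Request:
servo_tool:
  increments:
    - [0,0,0,0,0,0,-0.3]
    - [0,0,0,0,0,0,-0.4]
    - [0,0,-2.0,0,0,0,-0.4]
    - [0,0,-4.0,0,0,0,-0.4]
    - [0,0,-2.8,0,0,0,-0.4]

```text
clock: 24.1
position: [0.5277, 0.2232, 0.1214]
ee_rot: [-0.001, 0.808, 0.59, 0.001]
contact_force: [0.8, 0.3, -0.6]
width: 0.0598
gripper_force: 0.0
```

Request:
servo_tool:
  increments:
    - [-3.5,1.3,0.2,0,0,-3.2,-0.4]
    - [-3.6,1.0,0.2,0,0,-3.2,-0.4]
    - [-3.6,0.8,0.2,0,0,-3.3,-0.4]
    - [-3.7,0.6,0.2,0,0,-3.3,-0.4]
    - [-3.7,0.4,0.1,0,0,-3.2,-0.4]

```text
clock: 24.6
position: [0.5319, 0.0356, 0.1102]
ee_rot: [-0.001, 0.715, 0.699, 0.001]
contact_force: [0.2, -0.3, -0.1]
width: 0.0596
gripper_force: 0.0
```

Request:
servo_tool:
  increments:
    - [-3.7,0.2,0.1,0,0,-3.2,-0.4]
    - [0,0,0,0,0,0,-0.4]
    - [0,0,0,0,0,0,-0.4]
    - [0,0,0,0,0,0,-0.4]
    - [0,0,0,0,0,0,-0.4]

```text
clock: 25.1
position: [0.5331, 0.0011, 0.1093]
ee_rot: [-0.001, 0.696, 0.718, 0.001]
contact_force: [0.8, 0.5, -0.1]
width: 0.0599
gripper_force: 0.0
```

```bash
python3 see.py D 5.97 1.6 2.83 9
```

```text
fit [ 0.535  -0.0013] 66.8 4111.0 was [0.5353 0.    ]
-> [ 0.535  -0.0013  0.041 ] 1.6
step cm 1.99 deg 0.05
[-0.07, 0.05, 1.98, -0.01, -0.04, 0.03, -0.4]
[-0.07, 0.05, 1.98, -0.01, -0.04, 0.03, -0.4]
[-0.06, 0.05, 1.98, -0.01, -0.04, 0.03, -0.4]
[-0.06, 0.05, 1.98, -0.01, -0.04, 0.03, -0.4]
step cm 3.04 deg 7.83
[2.91, 0.87, 0.0, -0.0, 0.0, -7.83, 1.0]
[2.77, 1.26, 0.0, -0.0, 0.0, -7.83, 1.0]
[2.57, 1.63, 0.0, -0.0, 0.0, -7.83, 1.0]
[2.32, 1.96, 0.0, -0.0, 0.0, -7.83, 1.0]
[2.03, 2.26, 0.0, -0.0, 0.0, -7.83, 1.0]
[1.71, 2.52, 0.0, -0.0, 0.0, -7.83, 1.0]
[1.35, 2.73, 0.0, -0.0, 0.0, -7.83, 1.0]
[0.96, 2.88, 0.0, -0.0, 0.0, -7.83, 1.0]
[0.56, 2.99, 0.0, -0.0, 0.0, -7.83, 1.0]
```

Request:
servo_tool:
  increments:
    - [-0.1,0.1,2.0,0,0,0,-0.4]
    - [-0.1,0.1,2.0,0,0,0,-0.4]
    - [0,0,2.0,0,0,0,-0.4]
    - [0,0,1.9,0,0,0,-0.4]
    - [0,0,0,0,0,0,-0.4]

```text
clock: 25.65
position: [0.5331, -0.0007, 0.0282]
ee_rot: [-0.003, 0.696, 0.718, -0.001]
contact_force: [-0.9, 1.2, 0.0]
width: 0.0599
gripper_force: 0.0
```

Request:
servo_tool:
  increments:
    - [0,0,0,0,0,0,1]
    - [0,0,0,0,0,0,1]
    - [0,0,0,0,0,0,1]
    - [0,0,0,0,0,0,1]
    - [0,0,-1.9,0,0,0,1]

```text
clock: 26.15
position: [0.5336, -0.0017, 0.0483]
ee_rot: [-0.003, 0.697, 0.717, -0.0]
contact_force: [0.2, 0.1, -1.4]
width: 0.0185
gripper_force: 48.9
```

Request:
servo_tool:
  increments:
    - [0,0,-4,0,0,0,1]
    - [2.9,0.9,-3,0,0,-7.8,1]
    - [2.8,1.3,0,0,0,-7.8,1]
    - [2.6,1.6,0,0,0,-7.8,1]
    - [2.3,2.0,0,0,0,-7.8,1]

```text
clock: 26.65
position: [0.5676, 0.1168, 0.1205]
ee_rot: [-0.0, 0.476, 0.88, 0.001]
contact_force: [0.4, -0.1, -0.4]
width: 0.0186
gripper_force: 49.0
```

Request:
servo_tool:
  increments:
    - [2.0,2.3,0,0,0,-7.8,1]
    - [1.7,2.5,0,0,0,-7.9,1]
    - [1.4,2.7,0,0,0,-7.9,1]
    - [1.0,2.9,0,0,0,-7.8,1]
    - [0.6,3.0,0,0,0,-7.8,1]

```text
clock: 27.15
position: [0.6065, 0.2642, 0.1202]
ee_rot: [-0.0, 0.153, 0.988, 0.001]
contact_force: [0.0, -0.8, -1.5]
width: 0.0184
gripper_force: 49.0
```

Request:
servo_tool:
  increments:
    - [0,0,0,0,0,0,1]
    - [0,0,0,0,0,0,1]
    - [0,0,0,0,0,0,1]
    - [0,0,0,0,0,0,1]
    - [0,0,0,0,0,0,1]

```text
clock: 27.65
position: [0.6064, 0.2621, 0.1202]
ee_rot: [-0.001, 0.156, 0.988, 0.001]
contact_force: [1.2, -0.1, -0.5]
width: 0.0187
gripper_force: 49.0
```

```bash
python3 put.py 5.97 2.83 B 1.6 9; python3 - <<'E'
from st import *
c=optics.get_calibration('wrist')
print(pw(np.array([[.547,.282,.061],[.5277,.2235,.061],[.5277,.2235,.015]]),c))
im=cv2.imread('pics/put5.97.png')
for r in finder.tip_of('stamp1_knob','wrist'): print(r['p'],r['at'],atz('wrist',r['at'],.039,c))
E
```

```text
width 0.018716871294363432
-> [0.606  0.2629 0.0441] 2.83
step cm 2.18 deg 0.05
[0.01, 0.01, 2.18, 0.03, -0.02, -0.04, 1.0]
[0.01, 0.01, 2.18, 0.03, -0.02, -0.04, 1.0]
[0.01, 0.01, 2.18, 0.03, -0.02, -0.04, 1.0]
[0.01, 0.01, 2.18, 0.03, -0.02, -0.04, 1.0]
step cm 2.03 deg 7.83
[-1.1, -1.7, 0.11, 0.0, -0.0, 7.83, -0.4]
[-1.33, -1.54, 0.11, 0.0, -0.0, 7.83, -0.4]
[-1.52, -1.34, 0.11, 0.0, -0.0, 7.83, -0.4]
[-1.69, -1.12, 0.11, 0.0, -0.0, 7.83, -0.4]
[-1.83, -0.88, 0.11, 0.0, -0.0, 7.83, -0.4]
[-1.93, -0.62, 0.11, 0.0, -0.0, 7.83, -0.4]
[-2.0, -0.35, 0.11, 0.0, -0.0, 7.83, -0.4]
[-2.03, -0.08, 0.11, 0.0, -0.0, 7.83, -0.4]
[-2.02, 0.2, 0.11, 0.0, -0.0, 7.83, -0.4]
[[322.4355 125.011 ]
 [226.3701 126.9727]
 [243.6914 124.8414]]
0.55 [159.5, 307.3] [0.6507 0.0876 0.039 ]
```

```bash
cat > chk.py <<'E'
from st import *
def tinfit(im,c,guesses,z0=.003):
    """joint fit of stamps standing in the tin (saturation mask on grey metal)"""
    S=cv2.cvtColor(im,cv2.COLOR_BGR2HSV)[...,1]; out=[]
    for g in guesses:
        g=np.array(g); px=pw(np.array([[*g,.03]]),c)[0]; w=np.zeros(S.shape,np.uint8)
        h=cv2.convexHull(np.float32(pw(cyl(.036,z0,.058)+[*g,0],c))); cv2.fillConvexPoly(w,np.int32(h),1)
        k=((S>55)&(w>0)).astype(np.float32)
        def f(x):
            o=np.zeros(S.shape,np.uint8)
            for p in STAMP: cv2.fillConvexPoly(o,np.int32(np.round(cv2.convexHull(np.float32(pw(p+[x[0],x[1],z0],c)))*256)),255,cv2.LINE_AA,8)
            return ((cv2.GaussianBlur(o/255.,(0,0),1)-cv2.GaussianBlur(k,(0,0),1))**2*w).sum()
        s=minimize(f,g,method='Nelder-Mead',options=dict(initial_simplex=[g,g+[.006,0],g+[0,.006]],xatol=1e-4,fatol=.01))
        print(np.round(s.x,4),'r',np.hypot(*(s.x-TIN)).round(4),'cost',round(s.fun,1),'area',k.sum())
E
python3 - <<'E'
from chk import *
im=cv2.imread('pics/put5.97.png'); tinfit(im,optics.get_calibration('wrist'),[(.547,.282),(.5277,.2235)])
cv2.imwrite('pics/crop.png',im[60:200,180:420])
E
```

```text
[0.5469 0.2832] r 0.0012 cost 549.3 area 4849.0
[0.5255 0.2244] r 0.0615 cost 502.5 area 4597.0
```

Request:
servo_tool:
  increments:
    - [0,0,2.2,0,0,0,1]
    - [0,0,2.2,0,0,0,1]
    - [0,0,2.2,0,0,0,1]
    - [0,0,1.5,0,0,0,1]
    - [0,0,0.3,0,0,0,1]

```text
clock: 28.25
position: [0.6051, 0.2626, 0.0347]
ee_rot: [-0.002, 0.156, 0.988, 0.0]
contact_force: [-4.0, -2.3, 7.2]
width: 0.0186
gripper_force: 49.8
```

Request:
servo_tool:
  increments:
    - [0,0,0.2,0,0,0,1]
    - [0,0,0.1,0,0,0,1]
    - [0,0,0,0,0,0,1]
    - [0,0,0,0,0,0,1]
    - [0,0,0,0,0,0,1]

```text
clock: 28.75
position: [0.6065, 0.2632, 0.0347]
ee_rot: [-0.0, 0.156, 0.988, 0.001]
contact_force: [-2.3, -2.2, 6.7]
width: 0.0187
gripper_force: 49.8
```

Request:
servo_tool:
  increments:
    - [0,0,0.1,0,0,0,1]
    - [0,0,0.1,0,0,0,1]
    - [0,0,0,0,0,0,1]
    - [0,0,0,0,0,0,1]
    - [0,0,0,0,0,0,1]

```text
clock: 29.25
position: [0.6065, 0.2633, 0.0346]
ee_rot: [0.0, 0.156, 0.988, 0.001]
contact_force: [-5.9, -2.0, 16.6]
width: 0.0187
gripper_force: 50.9
```

Request:
servo_tool:
  increments:
    - [0,0,-0.2,0,0,0,1]
    - [0,0,0,0,0,0,0]
    - [0,0,0,0,0,0,-0.2]
    - [0,0,0,0,0,0,-0.4]
    - [0,0,0,0,0,0,-0.4]

```text
clock: 29.75
position: [0.6065, 0.2634, 0.0326]
ee_rot: [-0.001, 0.156, 0.988, 0.001]
contact_force: [-0.3, 0.2, -0.0]
width: 0.0597
gripper_force: 0.0
```

Request:
servo_tool:
  increments:
    - [0,0,-2,0,0,0,-0.4]
    - [0,0,-4,0,0,0,-0.4]
    - [0,0,-2.8,0,0,0,-0.4]
    - [-3,0,-2,0,0,0,-0.4]
    - [-4,0,-2,0,0,0,-0.4]

```text
clock: 30.25
position: [0.6724, 0.2424, 0.1626]
ee_rot: [-0.001, 0.155, 0.988, 0.002]
contact_force: [1.7, 0.6, 0.0]
width: 0.0597
gripper_force: 0.0
```

Request:
servo_tool:
  increments:
    - [0,0,0,0,0,0,-0.4]
    - [0,0,0,0,0,0,-0.4]
    - [0,0,0,0,0,0,-0.4]
    - [0,0,0,0,0,0,-0.4]
    - [0,0,0,0,0,0,-0.4]

```text
clock: 30.75
position: [0.672, 0.2419, 0.1602]
ee_rot: [-0.001, 0.155, 0.988, 0.001]
contact_force: [0.7, 0.5, -0.6]
width: 0.06
gripper_force: 0.0
```

```bash
cat > chk2.py <<'E'
from chk import *
c=optics.get_calibration('wrist'); im=optics.get_image('wrist')[:,:,::-1].copy(); cv2.imwrite('pics/chk.png',im)
import sys
G=eval(sys.argv[1]); f=200/np.tan(np.radians(c['fov_y'])/2)
# radial profile sharpness: fit ellipse to base & knob-top contours from edges
S=cv2.cvtColor(im,cv2.COLOR_BGR2HSV)
for g in G:
    for r,z in((.029,.015),(.01,.061)):
        q=pw(np.c_[cyl(r,z,z)[:48]]+[*g,0],c); print(g,z,'centre',q.mean(0).round(1),'size',np.ptp(q,axis=0).round(1))
E
python3 chk2.py "[(.547,.282),(.5262,.224),(.6065,.2632)]"; python3 - <<'E'
from chk import *
im=cv2.imread('pics/chk.png'); c=optics.get_calibration('wrist')
hsv=cv2.cvtColor(im,cv2.COLOR_BGR2HSV)
m=np.zeros(im.shape[:2],np.uint8); cv2.fillConvexPoly(m,np.int32(pw(cyl(.09,.003,.003)[:48]+[*TIN,0],c)),1)
k=((hsv[...,1]>60)&(m>0)).astype(np.uint8)
n,l,st,ce=cv2.connectedComponentsWithStats(k)
for i in range(1,n):
    if st[i,4]>200: print(st[i],ce[i].round(1))
E
```

```text
(0.547, 0.282) 0.015 centre [321.8  49.5] size [64.7 60.7]
(0.547, 0.282) 0.061 centre [321.6  35.6] size [26.7 24.6]
(0.5262, 0.224) 0.015 centre [254.3  49.8] size [61.8 59.9]
(0.5262, 0.224) 0.061 centre [241.2  36.8] size [25.  24.1]
(0.6065, 0.2632) 0.015 centre [322.2 116.8] size [64.5 63.8]
(0.6065, 0.2632) 0.061 centre [322.2 116. ] size [26.7 26.4]
[ 227   19   59   60 2836] [255.5  48.8]
[ 291   19   64   61 3037] [322.6  48.8]
[ 292   84   64   61 3118] [323.2 114.7]
```

```bash
python3 - <<'E'
from chk import *
im=cv2.imread('pics/chk.png'); g=cv2.cvtColor(im,cv2.COLOR_BGR2GRAY)
crop=cv2.resize(g[0:170,200:380],None,fx=3,fy=3,interpolation=cv2.INTER_CUBIC)
h=cv2.HoughCircles(cv2.GaussianBlur(crop,(0,0),2),cv2.HOUGH_GRADIENT_ALT,1.5,60,param1=100,param2=.6,minRadius=30,maxRadius=110)
print(h[0]/3+[200,0,0] if h is not None else None)
from plan import *
plan([*C['B'],.12],down(1.6),9)
E
```

```text
[[252.5     46.5     32.2368]
 [323.5    116.      31.681 ]
 [322.      46.5     32.1331]
 [323.5    116.      12.4985]
 [322.      46.5     11.4327]]
step cm 1.83 deg 7.83
[-0.33, -1.71, 0.57, -0.0, -0.02, 7.83, -1.0]
[-0.56, -1.65, 0.57, -0.0, -0.02, 7.83, -1.0]
[-0.78, -1.55, 0.57, -0.0, -0.02, 7.83, -1.0]
[-0.99, -1.43, 0.57, -0.0, -0.02, 7.83, -1.0]
[-1.17, -1.28, 0.57, -0.0, -0.02, 7.83, -1.0]
[-1.34, -1.11, 0.57, -0.0, -0.02, 7.83, -1.0]
[-1.47, -0.92, 0.57, -0.0, -0.02, 7.83, -1.0]
[-1.59, -0.71, 0.57, -0.0, -0.02, 7.83, -1.0]
[-1.67, -0.49, 0.57, -0.0, -0.02, 7.83, -1.0]
```

Request:
servo_tool:
  increments:
    - [-0.3,-1.7,0.5,0,0,7.8,-0.4]
    - [-0.6,-1.7,0.6,0,0,7.8,-0.4]
    - [-0.8,-1.6,0.6,0,0,7.8,-0.4]
    - [-1.0,-1.4,0.6,0,0,7.8,-0.4]
    - [-1.2,-1.3,0.6,0,0,7.8,-0.4]

```text
clock: 31.3
position: [0.6624, 0.1538, 0.1315]
ee_rot: [-0.001, 0.479, 0.878, 0.001]
contact_force: [-0.1, 0.2, 0.2]
width: 0.0596
gripper_force: 0.0
```

Request:
servo_tool:
  increments:
    - [-1.3,-1.1,0.6,0,0,7.9,-0.4]
    - [-1.5,-0.9,0.6,0,0,7.9,-0.4]
    - [-1.6,-0.7,0.6,0,0,7.9,-0.4]
    - [-1.7,-0.5,0.5,0,0,7.8,-0.4]
    - [0,0,0,0,0,0,-0.4]

```text
clock: 31.8
position: [0.6538, 0.0832, 0.1077]
ee_rot: [-0.002, 0.698, 0.716, -0.0]
contact_force: [-1.1, 0.1, 0.2]
width: 0.0598
gripper_force: 0.0
```

Request:
servo_tool:
  increments:
    - [0,0,0,0,0,0,-0.4]
    - [0,0,0,0,0,0,-0.4]
    - [0,0,0,0,0,0,-0.4]
    - [0,0,0,0,0,0,-0.4]
    - [0,0,0,0,0,0,-0.4]

```text
clock: 32.3
position: [0.655, 0.0855, 0.1087]
ee_rot: [-0.001, 0.697, 0.717, 0.001]
contact_force: [-0.8, 0.2, -0.2]
width: 0.0598
gripper_force: 0.0
```

```bash
python3 see.py B 2.83 1.6 2.83 9
```

```text
fit [0.6519 0.0858] 87.0 4124.0 was [0.6536 0.0865]
-> [0.6519 0.0858 0.041 ] 1.6
step cm 1.97 deg 0.04
[0.01, -0.08, 1.97, -0.0, -0.04, -0.01, -0.4]
[0.01, -0.08, 1.97, -0.0, -0.04, -0.01, -0.4]
[0.01, -0.08, 1.97, -0.0, -0.04, -0.01, -0.4]
[0.01, -0.08, 1.97, -0.0, -0.04, -0.01, -0.4]
step cm 3.01 deg 7.83
[2.44, -1.75, -0.0, -0.0, 0.0, -7.83, 1.0]
[2.66, -1.4, -0.0, -0.0, 0.0, -7.83, 1.0]
[2.83, -1.03, -0.0, -0.0, 0.0, -7.83, 1.0]
[2.94, -0.63, -0.0, -0.0, 0.0, -7.83, 1.0]
[3.0, -0.22, -0.0, -0.0, 0.0, -7.83, 1.0]
[3.0, 0.19, 0.0, -0.0, 0.0, -7.83, 1.0]
[2.95, 0.59, 0.0, -0.0, 0.0, -7.83, 1.0]
[2.84, 0.99, 0.0, -0.0, 0.0, -7.83, 1.0]
[2.68, 1.37, 0.0, -0.0, 0.0, -7.83, 1.0]
```

Request:
servo_tool:
  increments:
    - [0,-0.2,1.9,0,0,0,-0.4]
    - [0,-0.1,2.0,0,0,0,-0.4]
    - [0,0,2.0,0,0,0,-0.4]
    - [0,0,1.9,0,0,0,-0.4]
    - [0,0,0,0,0,0,-0.4]

```text
clock: 32.85
position: [0.6496, 0.0851, 0.0278]
ee_rot: [-0.003, 0.697, 0.717, -0.001]
contact_force: [0.3, 0.3, -0.1]
width: 0.0599
gripper_force: 0.0
```

Request:
servo_tool:
  increments:
    - [0,0,0,0,0,0,1]
    - [0,0,0,0,0,0,1]
    - [0,0,0,0,0,0,1]
    - [0,0,0,0,0,0,1]
    - [0,0,-1.9,0,0,0,1]

```text
clock: 33.35
position: [0.6501, 0.0849, 0.048]
ee_rot: [-0.003, 0.697, 0.717, -0.001]
contact_force: [-0.4, 0.2, -1.8]
width: 0.0185
gripper_force: 48.9
```

Request:
servo_tool:
  increments:
    - [0,0,-4,0,0,0,1]
    - [2.4,-1.7,-3,0,0,-7.8,1]
    - [2.7,-1.4,0,0,0,-7.8,1]
    - [2.8,-1.0,0,0,0,-7.8,1]
    - [2.9,-0.6,0,0,0,-7.8,1]

```text
clock: 33.85
position: [0.5798, 0.1809, 0.1206]
ee_rot: [-0.0, 0.477, 0.879, 0.001]
contact_force: [1.0, 0.3, -0.6]
width: 0.019
gripper_force: 49.0
```

Request:
servo_tool:
  increments:
    - [3.0,-0.2,0,0,0,-7.8,1]
    - [3.0,0.2,0,0,0,-7.9,1]
    - [3.0,0.6,0,0,0,-7.9,1]
    - [2.8,1.0,0,0,0,-7.8,1]
    - [2.7,1.4,0,0,0,-7.8,1]

```text
clock: 34.35
position: [0.4892, 0.3018, 0.1206]
ee_rot: [-0.0, 0.154, 0.988, 0.001]
contact_force: [0.4, 1.1, -0.7]
width: 0.019
gripper_force: 49.0
```

Request:
servo_tool:
  increments:
    - [0,0,0,0,0,0,1]
    - [0,0,0,0,0,0,1]
    - [0,0,0,0,0,0,1]
    - [0,0,0,0,0,0,1]
    - [0,0,0,0,0,0,1]

```text
clock: 34.85
position: [0.4907, 0.3003, 0.1202]
ee_rot: [-0.0, 0.157, 0.988, 0.001]
contact_force: [0.3, 0.0, -0.9]
width: 0.0187
gripper_force: 49.0
```

```bash
python3 put.py 2.83 2.83 C 1.5 9
```

```text
width 0.018745962128097884
-> [0.488  0.301  0.0441] 2.83
step cm 2.18 deg 0.07
[0.07, -0.01, 2.18, 0.03, -0.02, -0.06, 1.0]
[0.07, -0.01, 2.18, 0.03, -0.02, -0.06, 1.0]
[0.07, -0.01, 2.18, 0.03, -0.02, -0.06, 1.0]
[0.07, -0.01, 2.18, 0.03, -0.02, -0.06, 1.0]
step cm 3.68 deg 8.47
[-2.76, -2.43, 0.11, 0.0, -0.0, 8.47, -0.4]
[-3.09, -2.0, 0.11, 0.0, -0.0, 8.47, -0.4]
[-3.35, -1.52, 0.11, 0.0, -0.0, 8.47, -0.4]
[-3.54, -1.01, 0.11, 0.0, -0.0, 8.47, -0.4]
[-3.65, -0.48, 0.11, 0.0, -0.0, 8.47, -0.4]
[-3.68, 0.06, 0.11, 0.0, -0.0, 8.47, -0.4]
[-3.63, 0.6, 0.11, 0.0, -0.0, 8.47, -0.4]
[-3.5, 1.13, 0.11, 0.0, -0.0, 8.47, -0.4]
[-3.3, 1.64, 0.11, 0.0, -0.0, 8.47, -0.4]
```

Request:
servo_tool:
  increments:
    - [0.2,0,2.2,0,0,0,1]
    - [0.1,0,2.2,0,0,0,1]
    - [0,0,2.2,0,0,0,1]
    - [0,0,1.5,0,0,0,1]
    - [0,0,0.3,0,0,0,1]

```text
clock: 35.4
position: [0.4861, 0.3011, 0.0349]
ee_rot: [-0.002, 0.157, 0.988, 0.0]
contact_force: [-4.6, -2.8, 10.4]
width: 0.0187
gripper_force: 50.0
```

Request:
servo_tool:
  increments:
    - [0,0,0.2,0,0,0,1]
    - [0,0,0,0,0,0,1]
    - [0,0,0,0,0,0,1]
    - [0,0,0,0,0,0,0]
    - [0,0,0,0,0,0,-0.2]

```text
clock: 35.9
position: [0.4878, 0.3024, 0.0345]
ee_rot: [0.0, 0.157, 0.988, 0.002]
contact_force: [0.3, -0.3, -0.2]
width: 0.047
gripper_force: 0.0
```

Request:
servo_tool:
  increments:
    - [0,0,0,0,0,0,-0.3]
    - [0,0,0,0,0,0,-0.4]
    - [0,0,-2.0,0,0,0,-0.4]
    - [0,0,-4.0,0,0,0,-0.4]
    - [0,0,-2.6,0,0,0,-0.4]

```text
clock: 36.4
position: [0.4879, 0.3023, 0.122]
ee_rot: [0.0, 0.156, 0.988, 0.002]
contact_force: [0.5, 0.3, -0.4]
width: 0.06
gripper_force: 0.0
```

Request:
servo_tool:
  increments:
    - [-2.8,-2.4,0.1,0,0,8.5,-0.4]
    - [-3.1,-2.0,0.1,0,0,8.5,-0.4]
    - [-3.4,-1.5,0.1,0,0,8.5,-0.4]
    - [-3.5,-1.0,0.1,0,0,8.5,-0.4]
    - [-3.6,-0.5,0.1,0,0,8.5,-0.4]

```text
clock: 36.9
position: [0.5819, 0.1429, 0.1147]
ee_rot: [-0.001, 0.506, 0.862, 0.001]
contact_force: [0.8, 0.3, -0.4]
width: 0.0597
gripper_force: 0.0
```

Request:
servo_tool:
  increments:
    - [-3.7,0.1,0.1,0,0,8.5,-0.4]
    - [-3.6,0.6,0.1,0,0,8.5,-0.4]
    - [-3.5,1.1,0.1,0,0,8.4,-0.4]
    - [-3.3,1.6,0.2,0,0,8.4,-0.4]
    - [0,0,0,0,0,0,-0.4]

```text
clock: 37.4
position: [0.6581, 0.0129, 0.1088]
ee_rot: [0.0, 0.735, 0.678, 0.001]
contact_force: [-0.1, 0.6, 0.3]
width: 0.0597
gripper_force: 0.0
```

Request:
servo_tool:
  increments:
    - [0,0,0,0,0,0,-0.4]
    - [0,0,0,0,0,0,-0.4]
    - [0,0,0,0,0,0,-0.4]
    - [0,0,0,0,0,0,-0.4]
    - [0,0,0,0,0,0,-0.4]

```text
clock: 37.9
position: [0.6552, 0.0183, 0.1096]
ee_rot: [-0.001, 0.733, 0.681, 0.001]
contact_force: [-0.4, 0.7, -0.1]
width: 0.0601
gripper_force: 0.0
```

```bash
python3 see.py C 1.26 1.5 1.26 8
```

```text
fit [0.656  0.0149] 75.7 4080.0 was [0.6576 0.0164]
-> [0.656  0.0149 0.041 ] 1.5
step cm 1.99 deg 0.06
[-0.08, 0.02, 1.99, -0.01, -0.04, -0.05, -0.4]
[-0.08, 0.02, 1.99, -0.01, -0.04, -0.05, -0.4]
[-0.08, 0.02, 1.99, -0.01, -0.04, -0.05, -0.4]
[-0.08, 0.02, 1.99, -0.01, -0.04, -0.05, -0.4]
step cm 4.23 deg 1.72
[3.99, -1.41, -0.0, -0.0, -0.0, 1.72, 1.0]
[3.94, -1.53, -0.0, -0.0, -0.0, 1.72, 1.0]
[3.89, -1.65, -0.0, -0.0, -0.0, 1.72, 1.0]
[3.84, -1.76, -0.0, -0.0, -0.0, 1.72, 1.0]
[3.79, -1.88, -0.0, -0.0, -0.0, 1.72, 1.0]
[3.73, -1.99, -0.0, -0.0, -0.0, 1.72, 1.0]
[3.67, -2.1, -0.0, -0.0, -0.0, 1.72, 1.0]
[3.6, -2.21, -0.0, -0.0, -0.0, 1.72, 1.0]
```

Request:
servo_tool:
  increments:
    - [-0.2,0.1,2.0,0,0,0,-0.4]
    - [-0.1,0,2.0,0,0,0,-0.4]
    - [0,0,2.0,0,0,0,-0.4]
    - [0,0,1.9,0,0,0,-0.4]
    - [0,0,0,0,0,0,-0.4]

```text
clock: 38.45
position: [0.6539, 0.0149, 0.0277]
ee_rot: [-0.003, 0.733, 0.68, -0.001]
contact_force: [-0.4, 0.5, 0.4]
width: 0.0597
gripper_force: 0.0
```

Request:
servo_tool:
  increments:
    - [0,0,0,0,0,0,1]
    - [0,0,0,0,0,0,1]
    - [0,0,0,0,0,0,1]
    - [0,0,0,0,0,0,1]
    - [0,0,-1.9,0,0,0,1]

```text
clock: 38.95
position: [0.6543, 0.0146, 0.0478]
ee_rot: [-0.003, 0.733, 0.68, -0.001]
contact_force: [-0.7, 0.1, -1.6]
width: 0.0186
gripper_force: 48.9
```

Request:
servo_tool:
  increments:
    - [0,0,-4,0,0,0,1]
    - [4.0,-1.4,-3,0,0,1.7,1]
    - [3.9,-1.5,0,0,0,1.7,1]
    - [3.9,-1.7,0,0,0,1.7,1]
    - [3.8,-1.8,0,0,0,1.7,1]

```text
clock: 39.45
position: [0.6111, 0.1768, 0.1195]
ee_rot: [-0.001, 0.773, 0.635, 0.001]
contact_force: [0.2, 0.1, -0.8]
width: 0.0188
gripper_force: 49.0
```

Request:
servo_tool:
  increments:
    - [3.8,-1.9,0,0,0,1.7,1]
    - [3.7,-2.0,0,0,0,1.8,1]
    - [3.7,-2.1,0,0,0,1.8,1]
    - [3.6,-2.2,0,0,0,1.7,1]
    - [0,0,0,0,0,0,1]

```text
clock: 39.95
position: [0.5651, 0.3441, 0.1195]
ee_rot: [-0.003, 0.808, 0.589, 0.001]
contact_force: [0.3, -0.4, -1.2]
width: 0.0188
gripper_force: 49.0
```

Request:
servo_tool:
  increments:
    - [0,0,0,0,0,0,1]
    - [0,0,0,0,0,0,1]
    - [0,0,0,0,0,0,1]
    - [0,0,0,0,0,0,1]
    - [0,0,0,0,0,0,1]

```text
clock: 40.45
position: [0.5676, 0.3378, 0.1192]
ee_rot: [-0.001, 0.81, 0.586, 0.001]
contact_force: [1.1, -0.3, -0.5]
width: 0.0186
gripper_force: 49.0
```

```bash
python3 put.py 1.26 1.26 none
```

```text
width 0.018646487111452392
-> [0.566  0.341  0.0441] 1.26
step cm 2.15 deg 0.1
[0.06, -0.06, 2.15, -0.02, -0.03, -0.1, 1.0]
[0.06, -0.06, 2.15, -0.02, -0.03, -0.1, 1.0]
[0.06, -0.06, 2.15, -0.02, -0.03, -0.1, 1.0]
[0.06, -0.06, 2.15, -0.02, -0.03, -0.1, 1.0]
```

Lower, release, then retreat up and clear for the last look.

Request:
servo_tool:
  increments:
    - [0.2,-0.2,2.1,0,0,0,1]
    - [0.1,0,2.2,0,0,0,1]
    - [0,0,2.2,0,0,0,1]
    - [0,0,1.4,0,0,0,1]
    - [0,0,0.3,0,0,0,1]

```text
clock: 41.0
position: [0.565, 0.3417, 0.0352]
ee_rot: [-0.002, 0.81, 0.587, -0.001]
contact_force: [-0.3, -0.3, -1.0]
width: 0.0186
gripper_force: 48.9
```

Request:
servo_tool:
  increments:
    - [0,0,0.3,0,0,0,1]
    - [0,0,0,0,0,0,1]
    - [0,0,0,0,0,0,1]
    - [0,0,0,0,0,0,0]
    - [0,0,0,0,0,0,-0.2]

```text
clock: 41.5
position: [0.5666, 0.3427, 0.0348]
ee_rot: [-0.001, 0.81, 0.587, 0.001]
contact_force: [0.3, 0.1, 0.1]
width: 0.047
gripper_force: 0.0
```

Request:
servo_tool:
  increments:
    - [0,0,0,0,0,0,-0.3]
    - [0,0,0,0,0,0,-0.4]
    - [0,0,-2.0,0,0,0,-0.4]
    - [0,0,-4.0,0,0,0,-0.4]
    - [0,0,-4,0,0,0,-0.4]

```text
clock: 42.0
position: [0.5655, 0.3419, 0.1343]
ee_rot: [-0.001, 0.81, 0.587, -0.001]
contact_force: [0.8, 0.7, -1.1]
width: 0.0603
gripper_force: 0.0
```

Request:
servo_tool:
  increments:
    - [-4,0,-4,0,0,0,-0.4]
    - [-4,0,-2,0,0,0,-0.4]
    - [-3,0,0,0,0,0,-0.4]
    - [0,0,0,0,0,0,-0.4]
    - [0,0,0,0,0,0,-0.4]

```text
clock: 42.5
position: [0.5334, 0.2417, 0.1896]
ee_rot: [-0.001, 0.81, 0.586, 0.001]
contact_force: [0.5, 0.0, -0.0]
width: 0.0598
gripper_force: 0.0
```

Request:
servo_tool:
  increments:
    - [0,0,0,0,0,0,-0.4]
    - [0,0,0,0,0,0,-0.4]
    - [0,0,0,0,0,0,-0.4]
    - [0,0,0,0,0,0,-0.4]
    - [0,0,0,0,0,0,-0.4]

```text
clock: 43.0
position: [0.5334, 0.2423, 0.189]
ee_rot: [-0.001, 0.809, 0.587, 0.0]
contact_force: [0.3, -0.1, -0.5]
width: 0.06
gripper_force: 0.0
```

```bash
python3 - <<'E'
from st import *
c=optics.get_calibration('wrist'); w=optics.get_image('wrist')[:,:,::-1].copy(); s=optics.get_image('scene')[:,:,::-1].copy()
p,Rc,_=cur(); print(p)
q=pw(cyl(.0975,.045,.045)[:48]+[*TIN,0],c); lo=np.maximum(q.min(0)-5,0).astype(int); hi=(q.max(0)+5).astype(int); print(lo,hi)
for k,g in(('A',(.5277,.2235)),('D',(.6065,.263)),('B',(.488,.3015)),('C',(.566,.341)),('E',(.547,.282))): print(k,pw(np.array([[*g,.015],[*g,.061]]),c).round(1).tolist())
a=cv2.resize(w[lo[1]:hi[1],lo[0]:hi[0]],(400,int(400*(hi[1]-lo[1])/(hi[0]-lo[0])))); b=cv2.resize(s[130:260,110:510],(800,260),interpolation=cv2.INTER_CUBIC)
d=cv2.resize(s[130:230,385:500],None,fx=3.4,fy=3.4,interpolation=cv2.INTER_CUBIC)
h=min(340,a.shape[0]); o=np.zeros((600,800,3),np.uint8); o[:h,:400]=a[:h]; o[:340,400:791]=d; o[340:]=b; cv2.imwrite('pics/final.png',o)
print('scale',400/(hi[0]-lo[0]))
E
```

```text
[0.5334 0.2421 0.1891]
[214  33] [433 249]
A [[324.1, 201.4], [324.4, 215.2]]
D [[386.2, 142.1], [396.8, 146.4]]
B [[262.7, 142.3], [252.6, 146.6]]
C [[324.1, 79.9], [324.4, 73.3]]
E [[324.3, 141.8], [324.7, 145.9]]
scale 1.82648401826484
```

View pics/final.png

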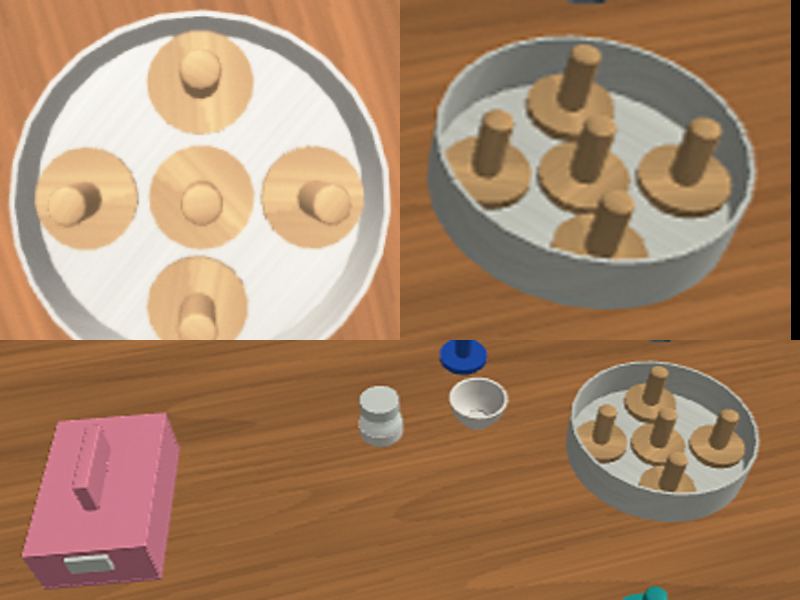

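```bash
python3 -c "
from rig import manip
print(manip.sign_off())"
```

```text
the job is handed in; nothing more can be done
None
```

I levelled the lid at the tin's mouth and set it home on the lunchbox, packed all five stamps flat in the tin (one in the middle, four round it) without disturbing the ramekin or the spice jar, and handed the job in; the last picture showed all of this in place, but sign-off returned no verdict.

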